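Sort out the mixed-up places on the rework bench

TASK

Every item on this bench has its own aluminium place plate, but they have been put back on each other's: the amber flux bottle belongs on the square plate, the small amber roll of tape on the round plate, the test block on the wide oblong plate and the black coupler on the narrow oblong plate. Put each one on its own plate, centred and sitting flat, with the test block and the coupler lying lengthwise along their plates (either end first), and never let the bottle tip over. All four plates are taken, so use the empty black rubber mat as the free spot on the way.

Things in the scene. Friction and masses are not known exactly. Their poses are not given: they have to be found in the camera images.
- flux_bottle_amber: loose small amber squeeze bottle, standing upright, with a black cap and a needle-like black nozzle on top. Round body 35 mm in diameter up to 66 mm height (shoulders rounded at the top), cap 20 mm in diameter from 66 to 80 mm, nozzle 8 mm thick up to 102 mm; about 50 g. Origin: centre of the underside; z up. Starts on the wide or the narrow oblong plate.
- heat_tape: loose roll of amber film tape lying flat, a ring 58 mm in outer diameter and 16 mm high (its hole is solid to the fingers: take it across the outside); about 50 g. Origin: centre of the underside; z up. Starts on the wide or the narrow oblong plate, over whose edges it may stick out.
- test_fixture: loose reddish-brown test block lying flat, 90 mm long (its own x) by 60 mm wide (its own y); the block itself is solid to the fingers from 0 to 22 mm height, thin pins and two corner posts on top reach 34 mm (not solid). Take it across its 60 mm width; about 0.22 kg. Origin: centre of the underside; z up. Starts on the square or the round plate.
- coupler: loose black moulded plug connector lying flat, 83 mm long (its own x) overall, 28 mm wide (its own y), 19 mm high; its thick body, the part to grip, reaches 26 mm to either side of the origin along x. Take it across its 28 mm width; about 45 g. Origin: middle of the underside; z up. Starts on the square or the round plate.
- plate_square: fixed aluminium plate, square, 84 x 84 mm, 6 mm thick: the place of the flux bottle. Origin: centre of the underside, on the bench top; its upper face is 6 mm above it.
- plate_round: fixed aluminium plate, round, 96 mm in diameter, 6 mm thick: the place of the tape roll. Origin: centre of the underside; upper face 6 mm above it.
- plate_wide: fixed aluminium plate, oblong, 124 mm long (its own x) by 80 mm wide (its own y), 6 mm thick: the place of the test block. Origin: centre of the underside; upper face 6 mm above it.
- plate_narrow: fixed aluminium plate, a narrow oblong, 110 mm long (its own x) by 42 mm wide (its own y), 6 mm thick: the place of the coupler. Origin: centre of the underside; upper face 6 mm above it.
- rubber_mat: fixed black ribbed rubber mat, 120 mm (its own x) by 90 mm (its own y), 6 mm thick, empty at the start: the free spot. Origin: centre of the underside; upper face 6 mm above it.

How it is judged:
At the end, for the whole second after the job is handed in: Bottle on the square, tape on the round, test block on the wide, coupler on the narrow plate, each within 14 mm of its plate's centre, flat (0.1 rad, underside at most 4 mm above the plate); block and coupler along their plates within 0.2 rad, either way round; released and at rest (horizontal distance between flux_bottle_amber and plate_square below 0.014 m and horizontal distance between heat_tape and plate_round below 0.014 m and horizontal distance between test_fixture and plate_wide below 0.014 m and horizontal distance between coupler and plate_narrow below 0.014 m and angle between the x axis of test_fixture and the x axis of plate_wide, either way round below 0.2 rad and angle between the x axis of coupler and the x axis of plate_narrow, either way round below 0.2 rad and z of flux_bottle_amber in the frame of plate_square below 0.01 m and z of heat_tape in the frame of plate_round below 0.01 m and z of test_fixture in the frame of plate_wide below 0.01 m and z of coupler in the frame of plate_narrow below 0.01 m and angle between each of flux_bottle_amber, heat_tape, test_fixture, coupler's own z axis and vertical below 0.1 rad and linear speed of each of flux_bottle_amber, heat_tape, test_fixture, coupler below 0.02 m/s); the robot touches nothing.
It fails at once if the flux bottle tips over (leans more than 0.6 rad) (angle between flux_bottle_amber's own z axis and vertical above 0.6 rad).
It also fails if it takes over 136 s, if anything falls off the work surface, if the arm or the gripper's body presses on something with over 40 N, if the wrist force passes 120 N, or if a joint passes its speed limit or range.

ROBOT

A 6-joint arm with a two-finger parallel gripper is mounted at the origin on a cart in front of the work surface, level with it; the furniture and walls round the work are solid. World frame = base frame: x ahead of the robot, y to its left, z up, the work surface at z = 0. Lengths are in m, angles in rad, forces in N, time in s.
With the tool pointing down it reaches from about 0.25 to 0.775 m from the base axis. Payload 8.9 kg.
Tool frame: the origin (TCP) lies at the very end of the fingers, on their centre line; the grasp point (between the pads) lies env.pinch_z behind it (env.pinch_z is the distance from the TCP to the grasp point, in m); z points along the fingers, y is the direction in which the jaws open and shut (so a half turn about z gives the same grasp; the last joint's range is limited). The gripper opens to 85 mm and grips with 20 to 120 N. Pads are 22 mm wide; open, the fingers measure 114 mm over their backs; the gripper's body (76 mm by 85 mm) begins 54 mm behind the grasp point. The pads swing forward as they close: fully open they stand 13 mm farther back than shut.
Start: joints at [1.132, 0.291, -0.153, 1.127, 0, 1.431], TCP at [0.155, 0.502, 0.231] pointing down, gripper open.
Joint ranges: [-2.52, 2.52], [-0.91, 1.74], [-1.3, 1.37], [-1.96, 2.02], [-1.52, 1.47], [-3.14, 3.14]. Speed limits (rad/s): [2.22, 2.22, 2.79, 3.14, 3.14, 3.14].

INTERFACE

Orientations are given as a unit quaternion [x, y, z, w].
In Python, from cell import env gives the robot as it stands.
- The arm moves only by the tool arm_command, never from a script. Its argument "targets" is a list of rows, each a list of 3 entries, a list of its own where there are three numbers: the closure, from 0 (fully open) to 1 (shut), then the shift along the tool's x, y, z in mm, then the turn, a rotation vector about the tool's x, y, z in degrees. In form: [[grip, [tx, ty, tz], [ax, ay, az]], ...]. A call has 1 to 20 rows; each row is the pose to reach, as a shift and turn from the pose commanded when the call began, along the tool's axes at that moment; what a row does not reach only later rows make up. A row lasts 1/10 s, in which the tool goes at most 50 mm and 8.59 degrees, less where a joint would pass 70% of its speed; a pose out of reach is approached as far as the arm can. A call with a gripper value outside its range is refused whole. The fingers move at their own pace and stop on an object; "force" is the grip in N (left out, the last holds). Time passes only in rows, so rows that repeat a pose let the fingers close. It gives the time, the measured TCP pose, the force and the opening at its end, in the units of the state.
- env.get_state(): the state, without advancing time (a new reading comes with each control period).
- env.grab_frame(name): name is "scene" or "top"; returns a dict with "frame" (384x512x3 uint8, red, green, blue), "fovy" (degrees; the focal length in pixels is half the picture's height over the tangent of half this angle, whatever the lens; pixels are square), "cx", "cy" (the principal point, pixels), "dist" ([k1, k2, p1, p2, k3] as OpenCV has them; the pictures are not rectified), "origin" and "attitude" of the camera in the world. Camera axes: x right, y up, looking along -z (the intrinsics and any distortion apply to the point x, -y, -z); pixel columns grow to the right and rows downward; lengths in m; the calibration is good to about 2 mm. A picture is of the moment at which its call begins. There is no depth.
- env.job_done(): hands the job in, once; it reports no verdict.
Trained networks look in the newest picture that a camera, given by its name, has taken for a name from the list of things; names that differ only in an ending like _2 or _b are one class to them, and where a whole thing is asked for, a point or a joint stands for the part that bears it (a point fixed in the world has none). Each returns a list of dicts, best first, with "conf" (0 to 1); they miss things now and then, are a little off and sometimes report something else, mostly with a low value. They report only what shows in the picture. A call takes as long as a camera call.
- env.look_for(camera, name): "box" ([left, top, right, bottom] as shares, 0 to 1, of the picture: columns of its width, rows of its height, round what is visible of it).
- env.silhouettes(camera, name): "pixels" (384x512 bool, what is visible of it) and "box" ([left, top, right, bottom] as shares, 0 to 1, of the picture: columns of its width, rows of its height, round what is visible of it).
- env.tip_of(camera, name): "centre" ([column, row] as shares, 0 to 1, of the picture: columns of its width, rows of its height: a listed point, or the origin of a listed thing).
The state is a dict: "time": time; "joint_positions": joint angles; "joint_vel": joint speeds; "joint_torque": joint torques, N m; "tcp_pos": TCP position; "tcp_rot": TCP orientation; "force": force on the tool from outside, world axes, zero at the start; "torque": the same for the moment, N m; "gripper_width": finger opening in m.
Only numpy, scipy, OpenCV 4.12 (cv2) and the standard library are available. Lean on these libraries where they do the work, as an engineer would, in place of code of your own. Each camera call takes 0.05 s, during which the arm holds its last target.

## Working session

There is one attempt and no reset: what is moved stays moved. The work goes in short steps, Python scripts to look and compute and a tool call to move; the robot and the scene stay as the last step left them, time stands still between calls to the robot, and variables do not carry over. Pictures are saved under pics/ and viewed, and the job is handed in when it is done.

Besides the shell and the picture viewer there is one more tool, called by a JSON object that holds its "name" and its "arguments", one argument or row to a line. arm_command: Moves the arm, as the interface text tells. Its arguments: {"type":"object","properties":{"targets":{"type":"array"},"force":{"type":"number"}},"required":["targets"]}

```bash
ls; mkdir -p pics
cat > h.py <<'E'
import numpy as np, cv2, json
from cell import env
def save(n,name):
    f=env.grab_frame(n); im=f['frame'][:,:,::-1]
    cv2.imwrite('pics/'+name,im); return f
def K(f):
    fl=384/2/np.tan(np.radians(f['fovy'])/2)
    return np.array([[fl,0,f['cx']],[0,fl,f['cy']],[0,0,1.]])
def Rm(f):
    a=np.array(f['attitude'],float)
    from scipy.spatial.transform import Rotation as R
    return a if a.shape==(3,3) else R.from_quat(a).as_matrix()
def unproj(f,pts,z):
    p=cv2.undistortPoints(np.array(pts,float).reshape(-1,1,2),K(f),np.array(f['dist'],float)).reshape(-1,2)
    d=np.c_[p[:,0],-p[:,1],-np.ones(len(p))]@Rm(f).T
    o=np.array(f['origin'],float); t=(z-o[2])/d[:,2]
    return o+d*t[:,None]
def proj(f,P):
    c=(np.array(P,float).reshape(-1,3)-np.array(f['origin']))@Rm(f)
    c=c*[1,-1,-1]
    return cv2.projectPoints(c.reshape(-1,1,3),np.zeros(3),np.zeros(3),K(f),np.array(f['dist'],float))[0].reshape(-1,2)
E
python3 - <<'E'
from h import *
for n in ('scene','top'):
    f=save(n,n+'0.png'); print({k:v for k,v in f.items() if k!='frame'})
s=env.get_state(); print(s, env.pinch_z)
E
```

```text
pics
{'fovy': 43.88818030897099, 'cx': 250.93064439935307, 'cy': 195.87649738111242, 'dist': array([0.05988969, 0.        , 0.        , 0.        , 0.        ]), 'origin': array([-0.43199552, -0.47221995,  0.87416511]), 'attitude': array([ 0.39782084, -0.2230415 , -0.45572502,  0.76439896])}
{'fovy': 53.815791573710705, 'cx': 249.08261079394993, 'cy': 190.2783950125894, 'dist': array([0.02769359, 0.        , 0.        , 0.        , 0.        ]), 'origin': array([0.48828411, 0.09494292, 1.14795573]), 'attitude': array([ 0.03170357, -0.02567408, -0.69877519,  0.71417712])}
{'time': 0.1, 'joint_positions': array([ 1.13170833e+00,  2.91244501e-01, -1.54049158e-01,  1.12673099e+00,
        3.03335233e-05,  1.43150937e+00]), 'joint_vel': array([ 1.12596141e-04, -2.05893160e-04,  1.94504557e-03,  8.59450499e-05,
        1.28806787e-03,  5.65653620e-04]), 'joint_torque': array([ 1.84493176e-03, -5.37977886e+01,  3.31917429e+01,  9.31299292e-03,
       -1.78435889e-04,  1.75397719e-05]), 'tcp_pos': array([0.15485415, 0.50121708, 0.2307797 ]), 'tcp_rot': array([ 1.49339750e-01,  9.88785751e-01, -5.84334498e-04, -1.89679777e-04]), 'force': array([-0.54180826, -0.1875385 ,  0.12782781]), 'torque': array([ 0.00652779, -0.03606002,  0.00117169]), 'gripper_width': 0.08524491373622095} 0.0187
```

View pics/scene0.png

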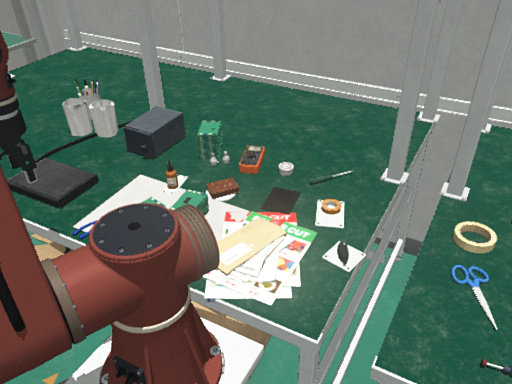

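View pics/top0.png

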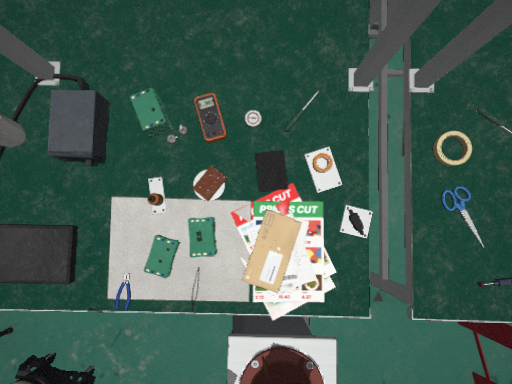

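```bash
cat > m.py <<'E'
from h import *
f=env.grab_frame('top')
tops=dict(flux_bottle_amber=0.072,heat_tape=0.022,test_fixture=0.028,coupler=0.02,plate_square=.006,plate_round=.006,plate_wide=.006,plate_narrow=.006,rubber_mat=.006)
sil={}
for n,z in tops.items():
    r=env.silhouettes('top',n)
    for q in r[:2]:
        m=q['pixels']; 
        c,_=cv2.findContours(m.astype(np.uint8),0,2); c=max(c,key=cv2.contourArea).reshape(-1,2)
        w=unproj(f,c,z)[:,:2].astype(np.float32)*1000
        rect=cv2.minAreaRect(w)
        px=c.mean(0)
        print(n,round(q['conf'],2),int(m.sum()),'px',px.round(),'rect',np.round(rect[0],1),np.round(rect[1],1),round(rect[2],1))
    if r: sil[n]=r[0]['pixels']
    t=env.tip_of('top',n)
    for q in t[:2]:
        p=np.array(q['centre'])*[512,384]
        print('   tip',round(q['conf'],2),p.round(1),(unproj(f,[p],0.006 if n in list(tops)[:4] else 0)[0,:2]*1000).round(1))
np.savez('sil.npz',**sil)
E
python3 m.py
```

```text
flux_bottle_amber 0.74 168 px [154. 199.] rect [545.  373.9] [34.2 43. ] 1.2
   tip 0.63 [158.9 199.8] [546.4 377.6]
heat_tape 0.58 235 px [322. 163.] rect [ 667.3 -111.8] [54.9 57.9] 46.1
heat_tape 0.56 826 px [322. 168.] rect [ 647.6 -115.1] [122.4  80. ] 19.5
   tip 0.71 [318.9 161.9] [ 672.2 -104.6]
test_fixture 0.74 611 px [211. 183.] rect [598.1 223.1] [61.8 90.1] 52.3
test_fixture 0.36 1115 px [272. 171.] rect [638.8  40.5] [117.5  87.1] 8.1
   tip 0.59 [211.5 182.7] [601.7 220.2]
   tip 0.66 [351.5 219.7] [ 499.3 -203.1]
   tip 0.3 [206.7 184.8] [594.9 234.6]
plate_square 0.88 605 px [356. 223.] rect [ 495.6 -217.7] [84.4 86.4] 76.4
   tip 0.91 [355.2 220.5] [ 497.2 -215.7]
   tip 0.44 [207.3 186.4] [590.7 233.4]
plate_wide 0.59 789 px [323. 168.] rect [ 648.8 -117.5] [124.2  80. ] 19.1
   tip 0.59 [323.1 167.3] [ 656.7 -118.6]
plate_narrow 0.53 343 px [156. 186.] rect [584.2 389.7] [60.1 41.8] 10.6
   tip 0.76 [158.6 197.1] [554.8 380.3]
rubber_mat 0.95 1157 px [272. 171.] rect [642.1  39.7] [120.1  90.3] 7.5
   tip 0.62 [271.1 169.3] [647.3  39.9]
```

The scene picture shows the block (220,188) and the bottle (171,178), with tape and coupler on plates at (330,210) and (343,253). In the top picture the bottle is on the narrow plate (157,197), the block on the round (210,183), the tape on the wide (323,167) and the coupler on the square (355,221); the mat (271,170) is empty. I'll fit the outlines more carefully.

```bash
cat > fit.py <<'E'
from h import *
im=cv2.imread('pics/top0.png'); f=env.grab_frame('top'); f['frame']=None
g=cv2.cvtColor(im,6); hsv=cv2.cvtColor(im,40)
def shapepx(cx,cy,yaw,L,W,z,rnd=False):
    if rnd:
        t=np.linspace(0,6.2832,60); P=np.c_[L/2*np.cos(t),L/2*np.sin(t)]
    else: P=np.array([[-L,-W],[L,-W],[L,W],[-L,W]])/2.
    c,s=np.cos(yaw),np.sin(yaw)
    P=P@np.array([[c,s],[-s,c]])+[cx,cy]
    return proj(f,np.c_[P/1000,np.full(len(P),z)])
import sys
z=lambda b:cv2.resize(im[b[1]:b[3],b[0]:b[2]],None,fx=6,fy=6,interpolation=cv2.INTER_NEAREST)
E
python3 - <<'E'
from fit import *
a=z((140,165,205,225));b=z((190,155,255,215));c=z((295,135,360,195));d=z((325,190,390,250))
o=np.vstack([np.hstack([a,b]),np.hstack([c,d])]);cv2.imwrite('pics/z0.png',cv2.resize(o,None,fx=.83,fy=.83,interpolation=cv2.INTER_AREA)); print(o.shape)
E
```

```text
(720, 780, 3)
```

View pics/z0.png

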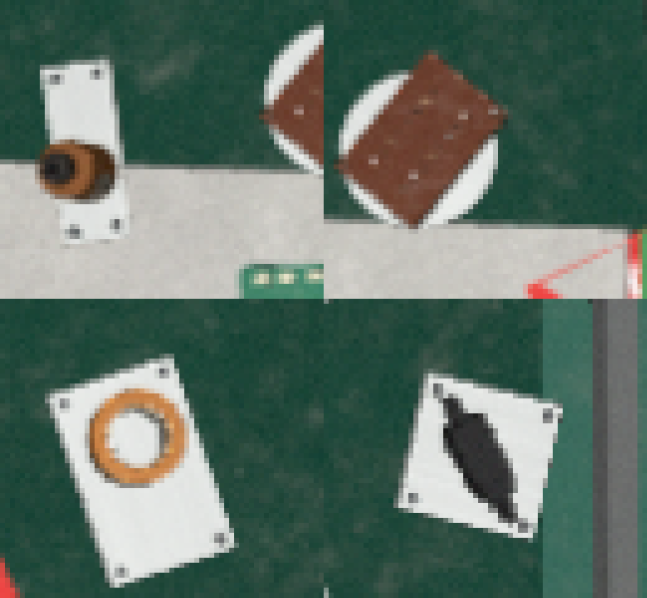

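```bash
cat >> fit.py <<'E'
from scipy.optimize import minimize
def fit(mask,care,x0,L,W,zz,rnd=False):
    S=4
    M=cv2.resize(mask.astype(np.float32),None,fx=S,fy=S,interpolation=cv2.INTER_LINEAR); C=cv2.resize(care.astype(np.float32),None,fx=S,fy=S,interpolation=0)
    def cost(p,full=False):
        px=shapepx(p[0],p[1],np.radians(p[2]),L,W,zz,rnd)
        r=np.zeros(M.shape,np.float32); cv2.fillPoly(r,[np.round(((px+.5)*S-.5)*16).astype(np.int32)],1,shift=4)
        return float((np.abs(r-M)*C).sum())/S/S
    best=None
    for da in (-6,0,6):
        s=np.array(x0,float)+[0,0,da]
        q=minimize(cost,s,method='Nelder-Mead',options=dict(initial_simplex=[s,s+[5,0,0],s+[0,5,0],s+[0,0,8]],xatol=.05,fatol=.05))
        if best is None or q.fun<best.fun: best=q
    return best.x,best.fun
def roi(cx,cy,r):
    m=np.zeros(g.shape,np.uint8); p=proj(f,[[cx/1000,cy/1000,0]])[0]; cv2.circle(m,tuple(int(v) for v in p),r,1,-1); return m>0
k=np.ones((3,3),np.uint8)
def allfit():
  out={}
  white=(im.min(2)>195)
  amb=((hsv[...,0]<22)&(hsv[...,1]>90)); 
  dark=(im.max(2)<75)&(hsv[...,1]<110)
  white_any=lambda r:(white&r)
  return white,amb,dark
E
python3 - <<'E'
from fit import *
white,amb,dark=allfit()
for n,x0,L,W,rn in (('narrow',(555,380,8),110,42,0),('round',(595,230,0),96,96,1),('wide',(648,-117,20),124,80,0),('square',(496,-217,76),84,84,0)):
    r=roi(x0[0],x0[1],36)
    w=white&r
    if n=='narrow':
        occ=cv2.dilate((amb|(im.max(2)<60)).astype(np.uint8),k,iterations=1)>0; w=(im.min(2)>212)&roi(x0[0],x0[1],28); 
    else: occ=cv2.dilate((amb|(dark)).astype(np.uint8),k,iterations=1)>0
    if n=='wide': occ|=roi(672,-105,13)
    x,fun=fit(w,~occ,x0,L,W,.006,rn); print(n,x.round(1),round(fun,1))
    px=shapepx(x[0],x[1],np.radians(x[2]),L,W,.006,rn)
    cv2.polylines(im,[np.round(px*16).astype(int)],True,(0,0,255),1,16,4)
# block
x0=(598,223,142); r=roi(x0[0],x0[1],24)
x,fun=fit(amb&r,r>-1,x0,90,60,.028); print('block',x.round(1),fun)
cv2.polylines(im,[np.round(shapepx(x[0],x[1],np.radians(x[2]),90,60,.028)*16).astype(int)],True,(255,0,0),1,16,4)
x0=(672,-105,0); r=roi(*x0[:2],16)
a=((hsv[...,0]<25)&(hsv[...,1]>90)&r); c=cv2.convexHull(np.argwhere(a)[:,::-1].astype(np.int32)); a=np.zeros_like(g);cv2.fillPoly(a,[c],1)
x,fun=fit(a,r>-1,x0,58,58,.018,True); print('tape',x.round(1),fun)
cv2.polylines(im,[np.round(shapepx(x[0],x[1],0,58,58,.018,True)*16).astype(int)],True,(255,0,0),1,16,4)
d=(im.max(2)<75)&roi(496,-212,19)
nn,lab,st,_=cv2.connectedComponentsWithStats(d.astype(np.uint8),connectivity=4); 
p=np.argwhere(lab==1+np.argmax(st[1:,4]))[:,::-1]
wd=unproj(f,p,.016)[:,:2]*1000; rc=cv2.minAreaRect(wd.astype(np.float32)); print('coupler',wd.mean(0),rc,len(p))
u=np.linalg.eigh(np.cov(wd.T))[1][:,1]; print('yaw',np.degrees(np.arctan2(u[1],u[0])))
print(f['origin'])
a=z((140,165,205,225));b=z((190,155,255,215));c=z((295,135,360,195));d=z((325,190,390,250))
o=np.vstack([np.hstack([a,b]),np.hstack([c,d])]);cv2.imwrite('pics/z1.png',cv2.resize(o,None,fx=.83,fy=.83,interpolation=cv2.INTER_AREA))
E
```

```text
narrow [558.8 385.7  10.5] 120.5
round [597.8 228.2  -5.1] 184.5
wide [ 650.6 -116.6   18.9] 73.8
square [ 494.  -215.7   77.1] 115.8
block [599.5 224.9 142.8] 62.38671875
tape [ 669.5 -111.9    2.3] 23.099609375
coupler [ 494.30975918 -212.70701921] ((493.3173522949219, -213.4267578125), (79.77499389648438, 26.68455696105957), 26.732309341430664) 176
yaw -152.5811824273811
[0.48828411 0.09494292 1.14795573]
```

View pics/z1.png

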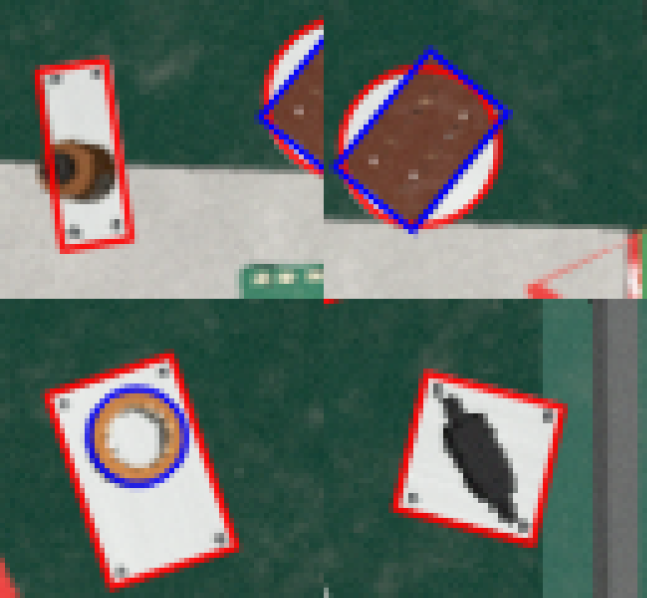

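Run:
```python
from fit import *
print(unproj(f,[[151.6,198.7],[155,199]],.086)[:,:2]*1000,unproj(f,[[155.7,199.1]],.068)[:,:2]*1000)
s=save('scene','scene1.png')
for q in env.silhouettes('scene','flux_bottle_amber')[:2]:
    m=q['pixels']; yx=np.argwhere(m); print(q['conf'],m.sum(),yx.min(0),yx.max(0))
# predicted silhouettes for candidate
from scipy.spatial import cKDTree
st=env.silhouettes('top','flux_bottle_amber')[0]['pixels']; ss=env.silhouettes('scene','flux_bottle_amber')[0]['pixels']
def pts(cx,cy):
    P=[]
    for zz,r in ((6,17.5),(30,17.5),(68,17.5),(72,12),(73,10),(86,10),(87,4),(108,4)):
        t=np.linspace(0,6.283,24); P.append(np.c_[cx+r*np.cos(t),cy+r*np.sin(t),np.full(24,zz)]/1000)
    return P
def ren(F,cx,cy):
    m=np.zeros((384,512),np.uint8);P=pts(cx,cy)
    for a,b in zip(P,P[1:]): cv2.fillConvexPoly(m,cv2.convexHull(proj(F,np.r_[a,b]).round().astype(np.int32)),1)
    return m>0
for F,S,n in ((f,st,'top'),(s,ss,'scene')):
    best=max(((ren(F,x,y)&S).sum()/(ren(F,x,y)|S).sum(),x,y) for x in range(530,566,2) for y in range(362,394,2)); print(n,best)
def sc(x,y): return sum((ren(F,x,y)&S).sum()/(ren(F,x,y)|S).sum() for F,S in ((f,st),(s,ss)))
print(max((sc(x,y),x,y) for x in range(530,566,2) for y in range(362,394,2)))
for zz in (.006,):
  for n in ('plate_square','plate_wide','coupler','test_fixture','heat_tape'):
    r=env.tip_of('scene',n)
    for q in r[:1]:
      p=np.array(q['centre'])*[512,384]; print(n,q['conf'],p.round(1),(unproj(s,[p],0.0 if 'plate' in n else .006)[0,:2]*1000).round(1))
```

```text
[[544.92680871 378.46783473]
 [544.2864251  368.88901614]] [[544.99219545 371.52205555]]
0.69 261 [161 165] [188 177]
top (np.float64(0.7711442786069652), 546, 380)
scene (np.float64(0.8387096774193549), 548, 382)
(np.float64(1.5958981612446959), 544, 380)
plate_square 0.72 [345.2 259. ] [ 486.5 -224.4]
plate_wide 0.63 [330.6 217.3] [ 634.4 -126.2]
coupler 0.64 [341.  252.1] [ 500.2 -207.2]
test_fixture 0.65 [220.5 190.3] [596.1 230.3]
heat_tape 0.47 [331.2 208.5] [ 667.5 -114.8]
```

```bash
cat > go.py <<'E'
import sys
from h import *
from scipy.spatial.transform import Rotation as R
s=env.get_state(); p=np.array(s['tcp_pos'])*1000; r=R.from_quat(s['tcp_rot']); Rm_=r.as_matrix()
yc=np.degrees(np.arctan2(Rm_[1,1],Rm_[0,1])); q=s['joint_positions']
print('t',round(s['time'],2),'tcp',p.round(1),'yaw_y',round(yc,1),'q6',round(q[5],2),'w',round(s['gripper_width']*1000,1),'F',np.round(s['force'],1))
a=[float(v) for v in sys.argv[1:]]
P=p
for i in range(0,len(a),4):
    x,y,zz,yw=a[i:i+4]
    tgt=np.array([x,y,zz]); q1t=np.arctan2(y,x)
    c=[]
    for k in (-2,-1,0,1,2):
        d=yw-yc+180*k   # world turn
        q6=q[5]+(q1t-q[0])-np.radians(d)
        if abs(q6)<2.9: c.append((abs(d),d,q6))
    _,d,q6=min(c)
    th=np.radians(yc+d)
    Y=np.array([np.cos(th),np.sin(th),0]);Z=np.array([0,0,-1.]);X=np.cross(Y,Z)
    T=np.c_[X,Y,Z]
    sh=Rm_.T@(tgt-p); rv=(r.inv()*R.from_matrix(T)).as_rotvec(degrees=True)
    print('->',a[i:i+4],'shift',sh.round(1).tolist(),'turn',rv.round(1).tolist(),'q6',round(q6,2),'rows',round(max(np.linalg.norm(tgt-P)/50,abs(d)/8.59),1)); P=tgt
E
python3 go.py 494 -213 150 117 494 -213 8.5 117
```

```text
t 1.65 tcp [155.1 501.6 231.3] yaw_y 72.8 q6 1.43 w 85.7 F [-0.4  0.3 -0.1]
-> [494.0, -213.0, 150.0, 117.0] shift [-534.9, -582.6, 81.3] turn [0.0, 0.0, -44.2] q6 -0.88 rows 15.9
-> [494.0, -213.0, 8.5, 117.0] shift [-534.9, -582.7, 222.8] turn [0.0, 0.0, -44.2] q6 -0.88 rows 5.1
```

{"name": "arm_command", "arguments": {
  "targets": [
    [0,[-535,-583,81],[0,0,-44.2]],
    [0,[-535,-583,81],[0,0,-44.2]],
    [0,[-535,-583,81],[0,0,-44.2]],
    [0,[-535,-583,81],[0,0,-44.2]],
    [0,[-535,-583,81],[0,0,-44.2]],
    [0,[-535,-583,81],[0,0,-44.2]],
    [0,[-535,-583,81],[0,0,-44.2]],
    [0,[-535,-583,81],[0,0,-44.2]],
    [0,[-535,-583,81],[0,0,-44.2]],
    [0,[-535,-583,81],[0,0,-44.2]],
    [0,[-535,-583,81],[0,0,-44.2]],
    [0,[-535,-583,81],[0,0,-44.2]],
    [0,[-535,-583,81],[0,0,-44.2]],
    [0,[-535,-583,81],[0,0,-44.2]],
    [0,[-535,-583,81],[0,0,-44.2]],
    [0,[-535,-583,81],[0,0,-44.2]],
    [0,[-535,-583,81],[0,0,-44.2]],
    [0,[-535,-583,81],[0,0,-44.2]],
    [0,[-535,-583,81],[0,0,-44.2]]
  ]
}}

```text
time: 3.55
tcp_pos: [0.4935, -0.2133, 0.1499]
tcp_rot: [-0.233, 0.972, 0.001, -0.0]
force: [-0.3, 0.5, -0.2]
gripper_width: 0.0855
```

```bash
python3 go.py 494 -213 8.5 117; python3 -c "
from h import *
f=save('scene','s2.png');im=f['frame'][200:300,290:400,::-1];cv2.imwrite('pics/s2.png',cv2.resize(im,None,fx=6,fy=6))"
```

```text
t 3.55 tcp [ 493.5 -213.3  149.9] yaw_y 117.0 q6 -1.01 w 85.5 F [-0.3  0.5 -0.2]
-> [494.0, -213.0, 8.5, 117.0] shift [-0.6, -0.1, 141.4] turn [0.1, -0.0, -0.0] q6 -0.88 rows 2.8
```

View pics/s2.png

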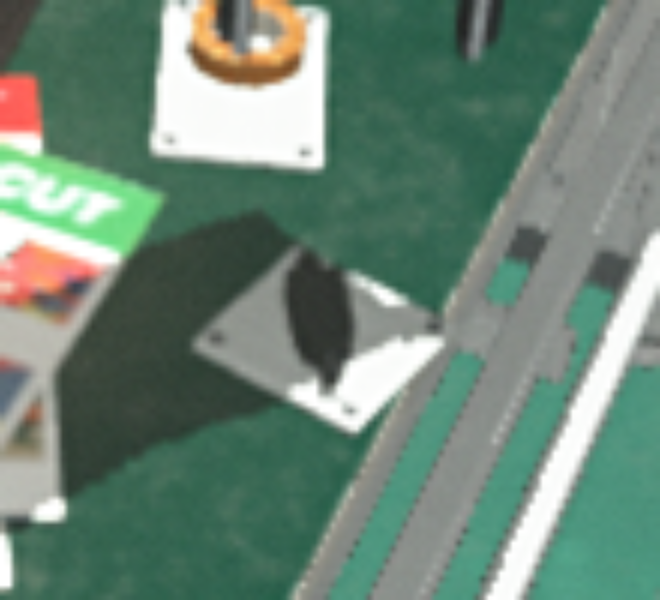

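```bash
python3 -c "
from h import *
im=cv2.imread('pics/top0.png')[60:320,320:450];a=cv2.resize(im,None,fx=2.3,fy=2.3,interpolation=2)
im=cv2.imread('pics/scene0.png')[90:384,280:512];b=cv2.resize(im,None,fx=2,fy=2,interpolation=2)
h=max(a.shape[0],b.shape[0]);a=cv2.copyMakeBorder(a,0,h-a.shape[0],0,0,0);b=cv2.copyMakeBorder(b,0,h-b.shape[0],0,0,0)
cv2.imwrite('pics/z3.png',np.hstack([a,b]))
f=env.grab_frame('top');print(unproj(f,[[367,220],[382,220],[410,220]],0)*1000)"
```

```text
[[ 499.4601873  -251.00634782    0.        ]
 [ 500.51209936 -295.73325077    0.        ]
 [ 502.48736734 -378.87577192    0.        ]]
```

View pics/z3.png

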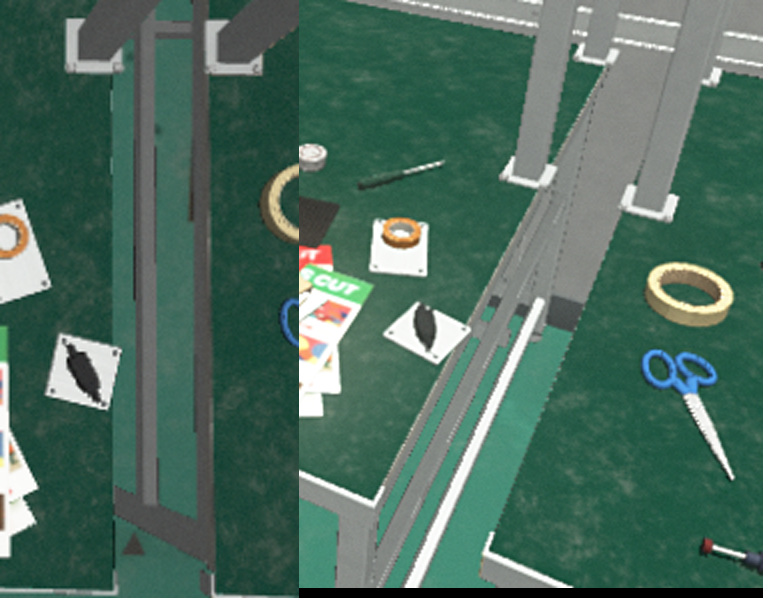

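The bench ends at y ≈ -0.25 (top view column 367), and the rails beside it lie below the bench level. The space around the square plate, with the coupler at (343,253) in the scene view, is therefore free. Going down.

{"name": "arm_command", "arguments": {
  "targets": [
    [0,[0,0,50],[0,0,0]],
    [0,[0,0,95],[0,0,0]],
    [0,[0,0,125],[0,0,0]],
    [0,[0,0,141],[0,0,0]],
    [0,[0,0,141],[0,0,0]],
    [1,[0,0,141],[0,0,0]],
    [1,[0,0,141],[0,0,0]],
    [1,[0,0,141],[0,0,0]],
    [1,[0,0,141],[0,0,0]],
    [1,[0,0,141],[0,0,0]],
    [1,[0,0,141],[0,0,0]],
    [1,[0,0,141],[0,0,0]],
    [1,[0,0,141],[0,0,0]]
  ],
  "force": 30
}}

```text
time: 4.95
tcp_pos: [0.4945, -0.2137, 0.0103]
tcp_rot: [-0.234, 0.972, -0.0, 0.001]
force: [-1.5, -0.2, 7.7]
gripper_width: 0.0255
```

```bash
python3 go.py 494 -213 120 117 642 40 120 97.5 642 40 9.5 97.5
```

```text
t 4.95 tcp [ 494.5 -213.7   10.3] yaw_y 117.0 q6 -1.02 w 25.5 F [-1.5 -0.2  7.7]
-> [494.0, -213.0, 120.0, 117.0] shift [0.1, 0.7, -109.7] turn [-0.1, 0.1, 0.0] q6 -0.88 rows 2.2
-> [642.0, 40.0, 120.0, 97.5] shift [-246.7, 158.9, -109.6] turn [-0.1, 0.1, 19.5] q6 -0.07 rows 5.9
-> [642.0, 40.0, 9.5, 97.5] shift [-246.6, 159.0, 0.9] turn [-0.1, 0.1, 19.5] q6 -0.07 rows 2.3
```

{"name": "arm_command", "arguments": {
  "targets": [
    [1,[0,0,-20],[0,0,0]],
    [1,[0,0,-65],[0,0,0]],
    [1,[0,0,-110],[0,0,0]],
    [1,[-247,159,-110],[0,0,19.5]],
    [1,[-247,159,-110],[0,0,19.5]],
    [1,[-247,159,-110],[0,0,19.5]],
    [1,[-247,159,-110],[0,0,19.5]],
    [1,[-247,159,-110],[0,0,19.5]],
    [1,[-247,159,-110],[0,0,19.5]],
    [1,[-247,159,-110],[0,0,19.5]],
    [1,[-247,159,-70],[0,0,19.5]],
    [1,[-247,159,-30],[0,0,19.5]],
    [1,[-247,159,-10],[0,0,19.5]],
    [1,[-247,159,-4],[0,0,19.5]],
    [1,[-247,159,-4],[0,0,19.5]]
  ]
}}

```text
time: 6.45
tcp_pos: [0.6413, 0.0401, 0.013]
tcp_rot: [-0.065, 0.998, 0.0, -0.001]
force: [-0.1, 0.1, -0.4]
gripper_width: 0.0254
```

```bash
python3 go.py 642 40 10 97.5;  python3 -c "
from h import *
f=save('scene','s3.png');im=f['frame'][140:260,230:370,::-1];cv2.imwrite('pics/s3.png',cv2.resize(im,None,fx=5,fy=5))"
```

```text
t 6.45 tcp [641.3  40.1  13. ] yaw_y 97.5 q6 -0.18 w 25.4 F [-0.1  0.1 -0.4]
-> [642.0, 40.0, 10.0, 97.5] shift [-0.6, -0.2, 3.0] turn [0.0, -0.1, 0.0] q6 -0.07 rows 0.1
```

View pics/s3.png

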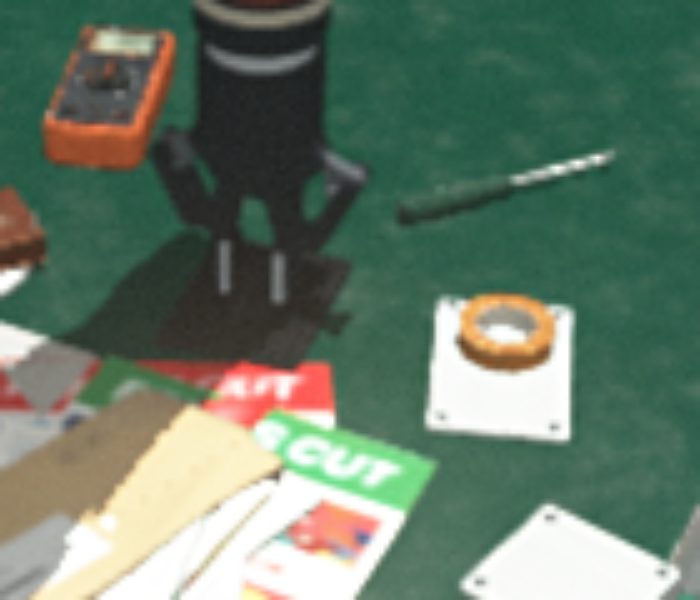

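{"name": "arm_command", "arguments": {
  "targets": [
    [1,[0,0,2.5],[0,0,0]],
    [1,[0,0,2.5],[0,0,0]],
    [0.2,[0,0,2.5],[0,0,0]],
    [0.2,[0,0,2.5],[0,0,0]],
    [0.2,[0,0,2.5],[0,0,0]],
    [0.2,[0,0,-20],[0,0,0]],
    [0,[0,0,-60],[0,0,0]],
    [0,[0,0,-110],[0,0,0]],
    [0,[0,0,-140],[0,0,0]]
  ]
}}

```text
time: 7.4
tcp_pos: [0.6429, 0.0404, 0.1571]
tcp_rot: [-0.066, 0.998, -0.0, 0.002]
force: [2.5, 0.6, 0.9]
gripper_width: 0.0849
```

```bash
python3 go.py 546 380 160 97.5 546 380 42 97.5
```

```text
t 7.4 tcp [642.9  40.4 157.1] yaw_y 97.5 q6 -0.18 w 84.9 F [2.5 0.6 0.9]
-> [546.0, 380.0, 160.0, 97.5] shift [51.6, 349.3, -3.3] turn [-0.0, 0.2, 0.0] q6 0.48 rows 7.1
-> [546.0, 380.0, 42.0, 97.5] shift [52.0, 349.4, 114.7] turn [-0.0, 0.2, 0.0] q6 0.48 rows 2.4
```

{"name": "arm_command", "arguments": {
  "targets": [
    [0,[52,349,-10],[0,0,0]],
    [0,[52,349,-10],[0,0,0]],
    [0,[52,349,-10],[0,0,0]],
    [0,[52,349,-10],[0,0,0]],
    [0,[52,349,-10],[0,0,0]],
    [0,[52,349,-10],[0,0,0]],
    [0,[52,349,-10],[0,0,0]],
    [0,[52,349,-10],[0,0,0]],
    [0,[52,349,-10],[0,0,0]],
    [0,[52,349,-10],[0,0,0]]
  ]
}}

```text
time: 8.4
tcp_pos: [0.5448, 0.3788, 0.1632]
tcp_rot: [-0.065, 0.998, -0.0, -0.0]
force: [-0.1, -0.6, -0.3]
gripper_width: 0.0853
```

```bash
python3 go.py 546 380 42 97.5;  python3 -c "
from h import *
f=save('scene','s4.png');im=f['frame'][80:240,100:300,::-1];a=cv2.resize(im,None,fx=3.5,fy=3.5);cv2.imwrite('pics/s4.png',a)
f=save('top','t4.png');im=f['frame'][120:240,120:320,::-1];a=cv2.resize(im,None,fx=3.9,fy=3.9);cv2.imwrite('pics/t4.png',a)"
```

```text
t 8.4 tcp [544.8 378.8 163.2] yaw_y 97.5 q6 0.37 w 85.3 F [-0.1 -0.6 -0.3]
-> [546.0, 380.0, 42.0, 97.5] shift [-1.4, 1.1, 121.2] turn [-0.0, -0.0, -0.0] q6 0.48 rows 2.4
```

View pics/s4.png

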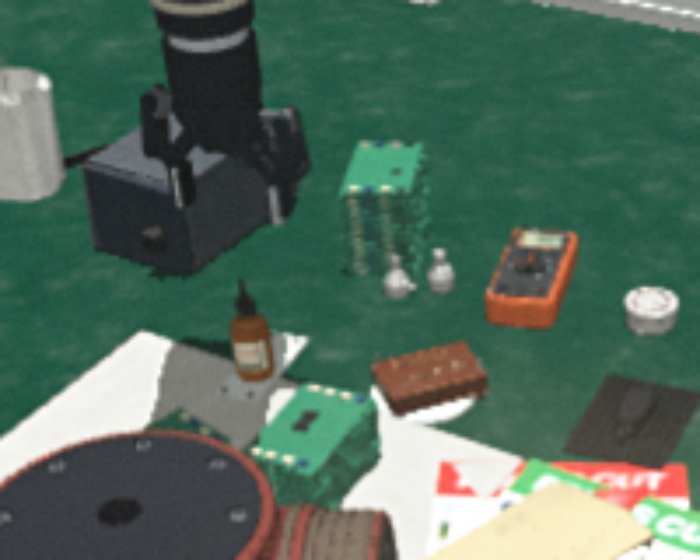

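View pics/t4.png

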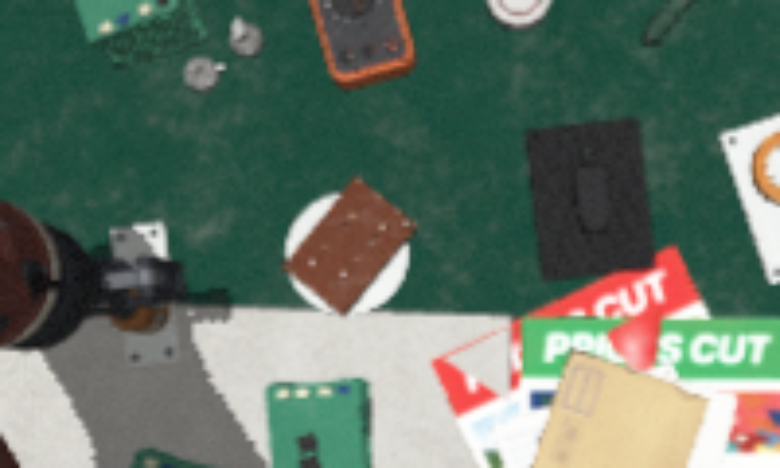

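The scene crop shows the coupler lying on the mat and the gripper above the upright bottle. The top crop shows the fingers on either side of the bottle at about (155,199) in full-picture pixels. Descending.

{"name": "arm_command", "arguments": {
  "targets": [
    [0,[-1.4,1.1,40],[0,0,0]],
    [0,[-1.4,1.1,80],[0,0,0]],
    [0,[-1.4,1.1,110],[0,0,0]],
    [0,[-1.4,1.1,121],[0,0,0]],
    [0,[-1.4,1.1,121],[0,0,0]],
    [0,[-1.4,1.1,121],[0,0,0]],
    [1,[-1.4,1.1,121],[0,0,0]],
    [1,[-1.4,1.1,121],[0,0,0]],
    [1,[-1.4,1.1,121],[0,0,0]],
    [1,[-1.4,1.1,121],[0,0,0]],
    [1,[-1.4,1.1,121],[0,0,0]],
    [1,[-1.4,1.1,121],[0,0,0]],
    [1,[-1.4,1.1,121],[0,0,0]]
  ],
  "force": 30
}}

```text
time: 9.8
tcp_pos: [0.5462, 0.3813, 0.0431]
tcp_rot: [-0.066, 0.998, 0.0, 0.001]
force: [0.4, -0.5, 5.1]
gripper_width: 0.033
```

```bash
python3 go.py 546 380 150 97.5 494 -215.7 150 97.5;  python3 -c "
from h import *
f=save('scene','s5.png');im=f['frame'][80:240,100:300,::-1];a=cv2.resize(im,None,fx=3.5,fy=3.5);cv2.imwrite('pics/s5.png',a)"
```

```text
t 9.8 tcp [546.2 381.3  43.1] yaw_y 97.5 q6 0.37 w 33.0 F [ 0.4 -0.5  5.1]
-> [546.0, 380.0, 150.0, 97.5] shift [0.2, -1.2, -106.9] turn [0.0, 0.1, 0.0] q6 0.48 rows 2.1
-> [494.0, -215.7, 150.0, 97.5] shift [129.9, -584.9, -107.4] turn [0.0, 0.1, 0.0] q6 -0.54 rows 12.0
```

View pics/s5.png

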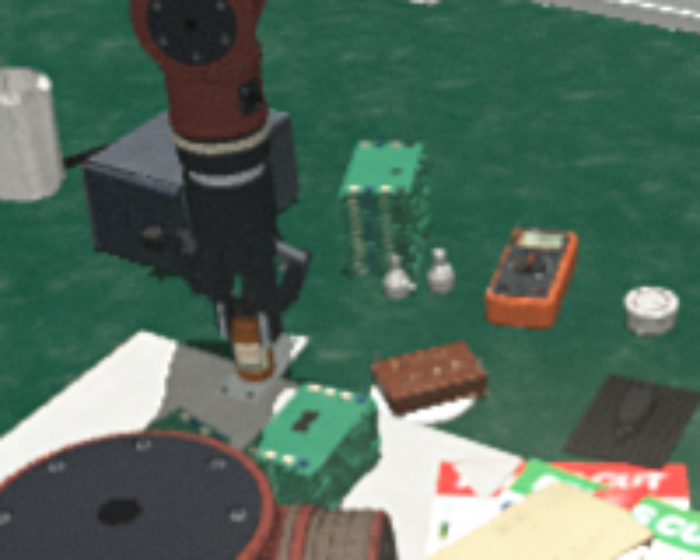

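{"name": "arm_command", "arguments": {
  "targets": [
    [1,[0,0,-10],[0,0,0]],
    [1,[0,0,-35],[0,0,0]],
    [1,[0,0,-70],[0,0,0]],
    [1,[0,0,-95],[0,0,0]],
    [1,[0,0,-107],[0,0,0]],
    [1,[0,0,-107],[0,0,0]],
    [1,[3,-15,-107],[0,0,0]],
    [1,[10,-45,-107],[0,0,0]],
    [1,[18,-85,-107],[0,0,0]],
    [1,[28,-127,-107],[0,0,0]],
    [1,[38,-170,-107],[0,0,0]],
    [1,[47,-213,-107],[0,0,0]],
    [1,[57,-256,-107],[0,0,0]],
    [1,[66,-299,-107],[0,0,0]],
    [1,[76,-342,-107],[0,0,0]],
    [1,[85,-385,-107],[0,0,0]],
    [1,[95,-428,-107],[0,0,0]],
    [1,[104,-470,-107],[0,0,0]],
    [1,[113,-508,-107],[0,0,0]],
    [1,[120,-540,-107],[0,0,0]]
  ]
}}

```text
time: 11.85
tcp_pos: [0.4961, -0.1718, 0.1478]
tcp_rot: [-0.065, 0.998, 0.001, -0.001]
force: [0.7, 0.7, -0.5]
gripper_width: 0.0334
```

```bash
python3 go.py 494 -215.7 150 97.5 494 -215.7 45 97.5;  python3 -c "
from h import *
f=save('scene','s6.png');im=f['frame'][:300,200:460,::-1];a=cv2.resize(im,None,fx=2,fy=2);cv2.imwrite('pics/s6.png',a)"
```

```text
t 11.85 tcp [ 496.1 -171.8  147.8] yaw_y 97.5 q6 -0.6 w 33.4 F [ 0.7  0.7 -0.5]
-> [494.0, -215.7, 150.0, 97.5] shift [7.8, -43.2, -2.3] turn [0.1, -0.1, -0.0] q6 -0.54 rows 0.9
-> [494.0, -215.7, 45.0, 97.5] shift [7.5, -43.4, 102.7] turn [0.1, -0.1, -0.0] q6 -0.54 rows 2.1
```

View pics/s6.png

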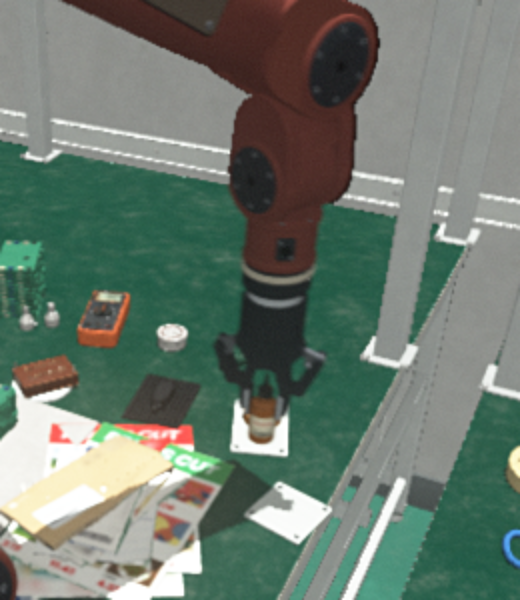

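{"name": "arm_command", "arguments": {
  "targets": [
    [1,[5,-25,0],[0,0,0]],
    [1,[9,-41,0],[0,0,0]],
    [1,[10,-45,20],[0,0,0]],
    [1,[10,-45,55],[0,0,0]],
    [1,[10,-45,85],[0,0,0]],
    [1,[10,-45,99],[0,0,0]],
    [1,[10,-45,102],[0,0,0]],
    [1,[10,-45,102],[0,0,0]]
  ]
}}

```text
time: 12.7
tcp_pos: [0.4931, -0.2156, 0.0467]
tcp_rot: [-0.066, 0.998, 0.0, -0.001]
force: [0.2, 0.0, -0.3]
gripper_width: 0.0331
```

```bash
python3 go.py 494 -215.7 43 97.5;  python3 -c "
from h import *
f=save('scene','s7.png');im=f['frame'][150:300,280:440,::-1];a=cv2.resize(im,None,fx=4,fy=4);cv2.imwrite('pics/s7.png',a)"
```

```text
t 12.7 tcp [ 493.1 -215.6   46.7] yaw_y 97.5 q6 -0.68 w 33.1 F [ 0.2  0.  -0.3]
-> [494.0, -215.7, 43.0, 97.5] shift [-0.9, -0.2, 3.7] turn [0.1, -0.1, 0.0] q6 -0.54 rows 0.1
```

View pics/s7.png

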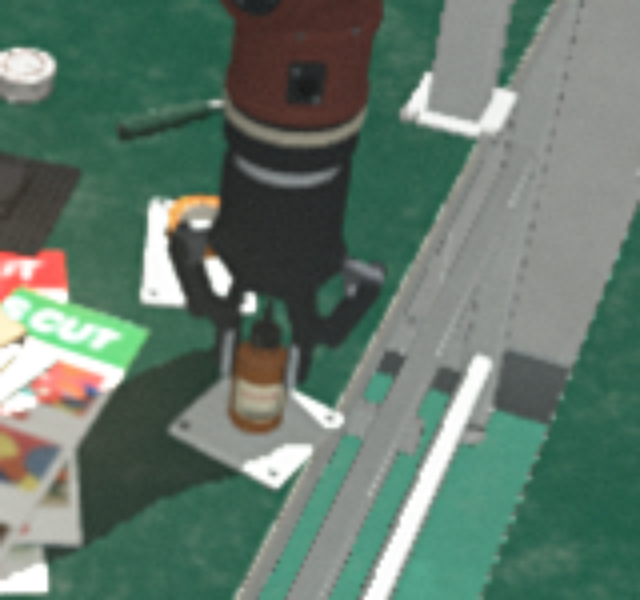

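The bottle hangs upright just above the square plate, with its base at about (344,256) in full-picture pixels. Lowering the last 3 mm and releasing.

{"name": "arm_command", "arguments": {
  "targets": [
    [1,[-0.5,0,1.5],[0,0,0]],
    [1,[-0.5,0,3],[0,0,0]],
    [1,[-0.5,0,3.5],[0,0,0]],
    [1,[-0.5,0,3.5],[0,0,0]],
    [0,[-0.5,0,3.5],[0,0,0]],
    [0,[-0.5,0,3.5],[0,0,0]],
    [0,[-0.5,0,3.5],[0,0,0]],
    [0,[-0.5,0,3.5],[0,0,0]],
    [0,[-0.5,0,3.5],[0,0,0]],
    [0,[-0.5,0,-20],[0,0,0]],
    [0,[-0.5,0,-65],[0,0,0]],
    [0,[-0.5,0,-115],[0,0,0]],
    [0,[-0.5,0,-120],[0,0,0]]
  ]
}}

```text
time: 14.05
tcp_pos: [0.4968, -0.2177, 0.1731]
tcp_rot: [-0.066, 0.998, -0.003, 0.004]
force: [0.7, -0.0, -0.4]
gripper_width: 0.0854
```

```bash
python3 go.py 642 40 120 97.5;  python3 -c "
from h import *
f=save('scene','s8.png');im=f['frame'][150:300,280:440,::-1];a=cv2.resize(im,None,fx=3,fy=3)
f=save('top','t8.png');im=f['frame'][130:260,140:400,::-1];b=cv2.resize(im,None,fx=3,fy=3);cv2.imwrite('pics/t8.png',b);cv2.imwrite('pics/s8.png',a)"
```

```text
t 14.05 tcp [ 496.8 -217.7  173.1] yaw_y 97.5 q6 -0.68 w 85.4 F [ 0.7 -0.  -0.4]
-> [642.0, 40.0, 120.0, 97.5] shift [-177.3, 236.7, 53.0] turn [-0.3, 0.4, 0.0] q6 -0.07 rows 6.0
```

View pics/s8.png

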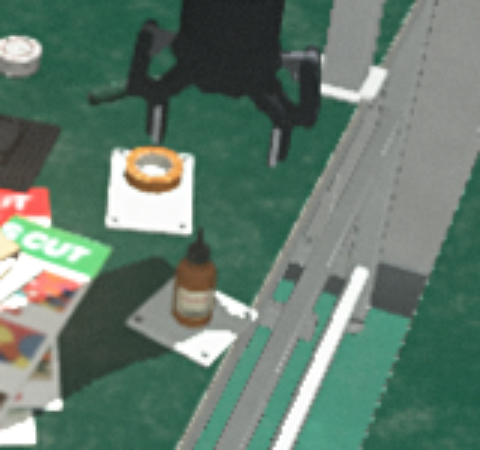

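View pics/t8.png

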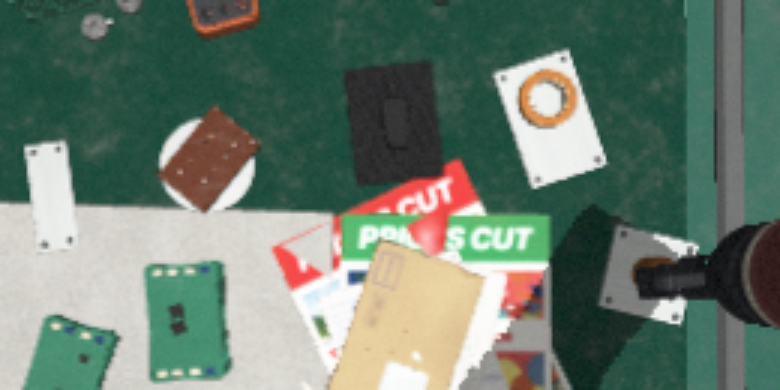

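Run:
```python
import fit; from fit import *
fit.im=im=cv2.imread('pics/t8.png'); 
F=env.grab_frame('top')
im=F['frame'][:,:,::-1].copy(); fit.im=im
r=roi(560,385,28)
for th in (205,212,220):
    x,fun=fit.fit((im.min(2)>th)&r,r>-1,(559,385,10),110,42,.006); print(th,x.round(1),fun)
px=shapepx(x[0],x[1],np.radians(x[2]),110,42,.006); cv2.polylines(im,[np.round(px*16).astype(int)],True,(0,0,255),1,16,4)
cv2.imwrite('pics/n.png',cv2.resize(im[160:225,130:190],None,fx=8,fy=8,interpolation=0))
for n in ('coupler','plate_narrow'):
  for q in env.silhouettes('top',n)[:2]:
    c=np.argwhere(q['pixels'])[:,::-1]; w=unproj(F,c,.022 if n=='coupler' else .006)[:,:2]*1000
    print(n,q['conf'],len(c),w.mean(0),cv2.minAreaRect(w.astype(np.float32)))
  for q in env.tip_of('top',n)[:1]: print(n,q['conf'],unproj(F,[np.array(q['centre'])*[512,384]],.006)*1000)
```

```text
Traceback (most recent call last):
AttributeError: 'function' object has no attribute 'fit'
```

Run:
```python
from fit import *
F=env.grab_frame('top')
im=F['frame'][:,:,::-1].copy()
r=roi(560,385,28)
for th in (205,212,220):
    x,fun=fit((im.min(2)>th)&r,r>-1,(559,385,10),110,42,.006); print(th,x.round(1),fun)
px=shapepx(x[0],x[1],np.radians(x[2]),110,42,.006); cv2.polylines(im,[np.round(px*16).astype(int)],True,(0,0,255),1,16,4)
cv2.imwrite('pics/n.png',cv2.resize(im[160:225,130:190],None,fx=8,fy=8,interpolation=0))
for n in ('coupler','plate_narrow'):
  for q in env.silhouettes('top',n)[:2]:
    c=np.argwhere(q['pixels'])[:,::-1]; w=unproj(F,c,.022 if n=='coupler' else .006)[:,:2]*1000
    print(n,q['conf'],len(c),w.mean(0),cv2.minAreaRect(w.astype(np.float32)))
  for q in env.tip_of('top',n)[:1]: print(n,q['conf'],unproj(F,[np.array(q['centre'])*[512,384]],.006)*1000)
```

```text
205 [538.2 380.8   9.3] 583.34375
212 [559.2 384.2  10.4] 136.0390625
220 [559.6 384.7  10.8] 103.369140625
coupler 0.7 182 [640.35757923  39.08212499] ((639.4235229492188, 38.5882453918457), (78.96198272705078, 26.773176193237305), 8.121918678283691)
coupler 0.32 681 [597.00528707 224.55763539] ((597.6807250976562, 224.4702606201172), (69.12733459472656, 96.19873046875), 54.93770980834961)
coupler 0.47 [[643.31448941  44.64766072   6.        ]]
plate_narrow 0.97 470 [560.57620564 386.03857447] ((560.3350830078125, 385.70263671875), (107.53404998779297, 41.00971221923828), 10.392175674438477)
plate_narrow 0.59 [[551.77266033 363.410847     6.        ]]
```

View pics/n.png

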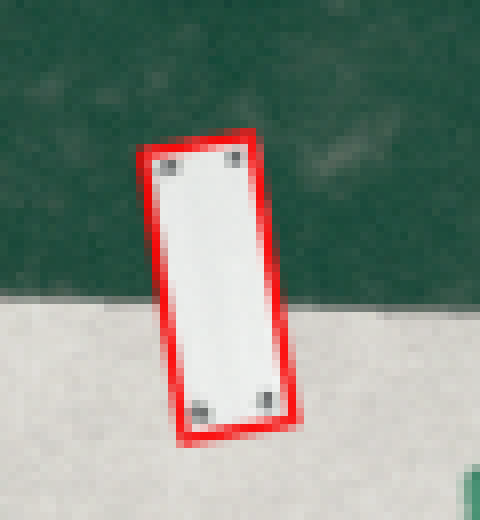

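{"name": "arm_command", "arguments": {
  "targets": [
    [0,[-178,237,15],[0,0,0]],
    [0,[-178,237,15],[0,0,0]],
    [0,[-178,237,15],[0,0,0]],
    [0,[-178,237,15],[0,0,0]],
    [0,[-178,237,15],[0,0,0]],
    [0,[-178,237,15],[0,0,0]],
    [0,[-178,237,15],[0,0,0]],
    [0,[-178,237,65],[0,0,0]],
    [0,[-178,237,110],[0,0,0]],
    [0,[-178,237,110],[0,0,0]],
    [0,[-178,237,110],[0,0,0]]
  ]
}}

```text
time: 15.65
tcp_pos: [0.6389, 0.0419, 0.0575]
tcp_rot: [-0.065, 0.998, 0.0, -0.001]
force: [0.0, -0.2, 0.6]
gripper_width: 0.0852
```

```bash
python3 go.py 641 40 9 98
```

```text
t 15.65 tcp [638.9  41.9  57.5] yaw_y 97.5 q6 -0.18 w 85.2 F [ 0.  -0.2  0.6]
-> [641.0, 40.0, 9.0, 98.0] shift [-1.9, -2.2, 48.5] turn [0.0, -0.1, -0.5] q6 -0.08 rows 1.0
```

{"name": "arm_command", "arguments": {
  "targets": [
    [0,[-2,-2.2,35],[0,0,-0.5]],
    [0,[-2,-2.2,48],[0,0,-0.5]],
    [0,[-2,-2.2,48],[0,0,-0.5]],
    [1,[-2,-2.2,48],[0,0,-0.5]],
    [1,[-2,-2.2,48],[0,0,-0.5]],
    [1,[-2,-2.2,48],[0,0,-0.5]],
    [1,[-2,-2.2,48],[0,0,-0.5]],
    [1,[-2,-2.2,48],[0,0,-0.5]],
    [1,[-2,-2.2,48],[0,0,-0.5]],
    [1,[-2,-2.2,48],[0,0,-0.5]],
    [1,[-2,-2.2,48],[0,0,-0.5]]
  ]
}}

```text
time: 16.75
tcp_pos: [0.6422, 0.0404, 0.0103]
tcp_rot: [-0.07, 0.998, -0.0, 0.001]
force: [-0.9, -0.1, 7.0]
gripper_width: 0.0256
```

```bash
python3 go.py 641 40 110 98 560.5 385.3 110 100.6 560.5 385.3 12 100.6
```

```text
t 16.75 tcp [642.2  40.4  10.3] yaw_y 98.0 q6 -0.19 w 25.6 F [-0.9 -0.1  7. ]
-> [641.0, 40.0, 110.0, 98.0] shift [1.1, -0.2, -99.7] turn [-0.0, 0.1, 0.0] q6 -0.08 rows 2.0
-> [560.5, 385.3, 110.0, 100.6] shift [32.6, 352.9, -99.8] turn [-0.0, 0.1, -2.6] q6 0.42 rows 7.1
-> [560.5, 385.3, 12.0, 100.6] shift [32.7, 352.9, -1.8] turn [-0.0, 0.1, -2.6] q6 0.42 rows 2.0
```

{"name": "arm_command", "arguments": {
  "targets": [
    [1,[0,0,-20],[0,0,0]],
    [1,[0,0,-65],[0,0,0]],
    [1,[0,0,-100],[0,0,0]],
    [1,[32,353,-100],[0,0,-2.6]],
    [1,[32,353,-100],[0,0,-2.6]],
    [1,[32,353,-100],[0,0,-2.6]],
    [1,[32,353,-100],[0,0,-2.6]],
    [1,[32,353,-100],[0,0,-2.6]],
    [1,[32,353,-100],[0,0,-2.6]],
    [1,[32,353,-100],[0,0,-2.6]],
    [1,[32,353,-100],[0,0,-2.6]],
    [1,[32,353,-100],[0,0,-2.6]],
    [1,[32,353,-60],[0,0,-2.6]],
    [1,[32,353,-20],[0,0,-2.6]],
    [1,[32,353,-4],[0,0,-2.6]],
    [1,[32,353,-4],[0,0,-2.6]],
    [1,[32,353,-4],[0,0,-2.6]]
  ]
}}

```text
time: 18.45
tcp_pos: [0.5614, 0.384, 0.0134]
tcp_rot: [-0.092, 0.996, -0.0, -0.0]
force: [-0.2, 0.3, -0.4]
gripper_width: 0.0254
```

```bash
python3 go.py 561 385.3 10.3 100.6;  python3 -c "
from h import *
f=save('scene','s9.png');im=f['frame'][120:240,110:240,::-1];a=cv2.resize(im,None,fx=5,fy=5);cv2.imwrite('pics/s9.png',a)"
```

```text
t 18.45 tcp [561.4 384.   13.4] yaw_y 100.5 q6 0.31 w 25.4 F [-0.2  0.3 -0.4]
-> [561.0, 385.3, 10.3, 100.6] shift [0.1, 1.4, 3.1] turn [-0.0, -0.0, -0.1] q6 0.42 rows 0.1
```

View pics/s9.png

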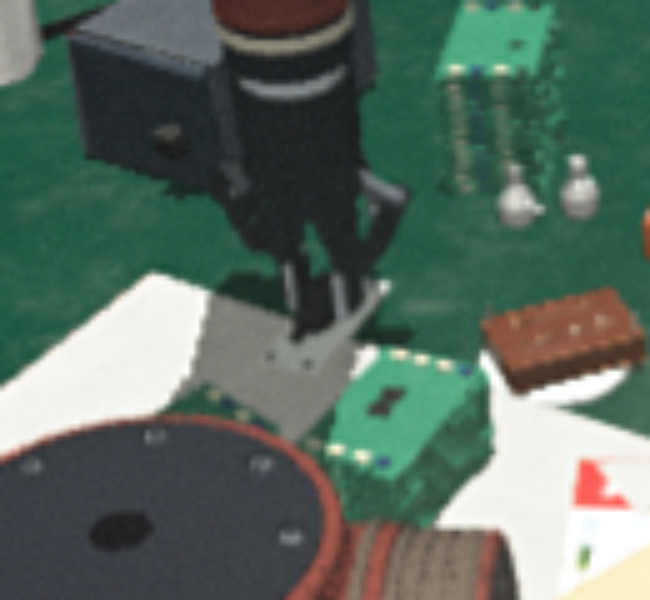

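The coupler hangs along the narrow plate, which shows below the fingers at about (165,190) in full-picture pixels. Lowering and releasing.

{"name": "arm_command", "arguments": {
  "targets": [
    [1,[0,1.3,2.7],[0,0,0]],
    [1,[0,1.3,2.7],[0,0,0]],
    [0.2,[0,1.3,2.7],[0,0,0]],
    [0.2,[0,1.3,2.7],[0,0,0]],
    [0.2,[0,1.3,2.7],[0,0,0]],
    [0.2,[0,1.3,-20],[0,0,0]],
    [0,[0,1.3,-60],[0,0,0]],
    [0,[0,1.3,-110],[0,0,0]],
    [0,[0,1.3,-110],[0,0,0]]
  ]
}}

```text
time: 19.4
tcp_pos: [0.5642, 0.3888, 0.1309]
tcp_rot: [-0.093, 0.996, 0.002, 0.005]
force: [0.3, 0.1, 0.8]
gripper_width: 0.0854
```

```bash
python3 go.py 669 -112 110 109 669 -112 8 109
```

```text
t 19.4 tcp [564.2 388.8 130.9] yaw_y 100.6 q6 0.31 w 85.4 F [0.3 0.1 0.8]
-> [669.0, -112.0, 110.0, 109.0] shift [-10.4, -511.6, 19.2] turn [0.2, 0.6, -8.4] q6 -0.5 rows 10.2
-> [669.0, -112.0, 8.0, 109.0] shift [-9.3, -512.0, 121.2] turn [0.2, 0.6, -8.4] q6 -0.5 rows 2.0
```

{"name": "arm_command", "arguments": {
  "targets": [
    [0,[-9,-511,12],[0,0,-8.4]],
    [0,[-9,-511,12],[0,0,-8.4]],
    [0,[-9,-511,12],[0,0,-8.4]],
    [0,[-9,-511,12],[0,0,-8.4]],
    [0,[-9,-511,12],[0,0,-8.4]],
    [0,[-9,-511,12],[0,0,-8.4]],
    [0,[-9,-511,12],[0,0,-8.4]],
    [0,[-9,-511,12],[0,0,-8.4]],
    [0,[-9,-511,12],[0,0,-8.4]],
    [0,[-9,-511,12],[0,0,-8.4]],
    [0,[-9,-511,12],[0,0,-8.4]],
    [0,[-9,-511,12],[0,0,-8.4]],
    [0,[-9,-511,12],[0,0,-8.4]]
  ]
}}

```text
time: 20.7
tcp_pos: [0.6632, -0.1128, 0.1111]
tcp_rot: [-0.165, 0.986, 0.0, -0.0]
force: [0.5, 1.1, -0.2]
gripper_width: 0.0853
```

```bash
python3 go.py 669 -112 7 109; python3 -c "
from h import *
f=save('scene','s10.png');im=f['frame'][150:300,260:420,::-1];a=cv2.resize(im,None,fx=3,fy=3)
f=save('top','t10.png');im=f['frame'][130:260,140:400,::-1];b=cv2.resize(im,None,fx=3,fy=3);cv2.imwrite('pics/t10.png',b);cv2.imwrite('pics/s10.png',a)"
```

```text
t 20.7 tcp [ 663.2 -112.8  111.1] yaw_y 109.0 q6 -0.61 w 85.3 F [ 0.5  1.1 -0.2]
-> [669.0, -112.0, 7.0, 109.0] shift [-5.7, -1.2, 104.1] turn [0.0, -0.0, 0.0] q6 -0.5 rows 2.1
```

View pics/s10.png

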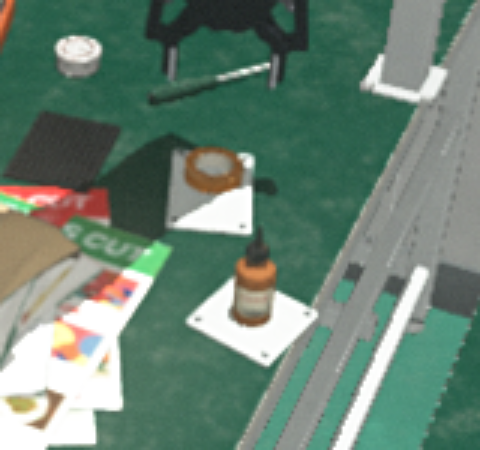

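View pics/t10.png

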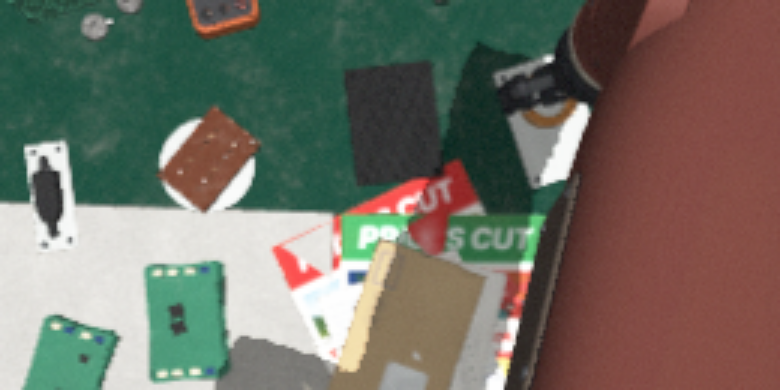

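The bottle stands upright on the square plate at (344,250), the coupler lies centred on the narrow plate, and the fingers are over the tape. Now gripping the tape.

{"name": "arm_command", "arguments": {
  "targets": [
    [0,[-5.7,-1.2,45],[0,0,0]],
    [0,[-5.7,-1.2,85],[0,0,0]],
    [0,[-5.7,-1.2,104],[0,0,0]],
    [0,[-5.7,-1.2,104],[0,0,0]],
    [1,[-5.7,-1.2,104],[0,0,0]],
    [1,[-5.7,-1.2,104],[0,0,0]],
    [1,[-5.7,-1.2,104],[0,0,0]],
    [1,[-5.7,-1.2,104],[0,0,0]],
    [1,[-5.7,-1.2,104],[0,0,0]],
    [1,[-5.7,-1.2,104],[0,0,0]]
  ],
  "force": 35
}}

```text
time: 21.8
tcp_pos: [0.6708, -0.1129, 0.0098]
tcp_rot: [-0.165, 0.986, -0.0, 0.002]
force: [-1.4, 2.9, 6.3]
gripper_width: 0.0562
```

```bash
python3 go.py 669 -112 80 109 642 40 80 98 642 40 10 98
```

```text
t 21.8 tcp [ 670.8 -112.9    9.8] yaw_y 109.1 q6 -0.61 w 56.2 F [-1.4  2.9  6.3]
-> [669.0, -112.0, 80.0, 109.0] shift [1.2, 1.4, -70.2] turn [-0.1, 0.2, 0.1] q6 -0.5 rows 1.4
-> [642.0, 40.0, 80.0, 98.0] shift [-22.9, 153.9, -70.3] turn [-0.1, 0.2, 11.1] q6 -0.08 rows 3.1
-> [642.0, 40.0, 10.0, 98.0] shift [-22.7, 154.0, -0.3] turn [-0.1, 0.2, 11.1] q6 -0.08 rows 1.4
```

{"name": "arm_command", "arguments": {
  "targets": [
    [1,[0,0,-15],[0,0,0]],
    [1,[0,0,-45],[0,0,0]],
    [1,[0,0,-70],[0,0,0]],
    [1,[-23,154,-70],[0,0,11]],
    [1,[-23,154,-70],[0,0,11]],
    [1,[-23,154,-70],[0,0,11]],
    [1,[-23,154,-70],[0,0,11]],
    [1,[-23,154,-70],[0,0,11]],
    [1,[-23,154,-70],[0,0,11]],
    [1,[-23,154,-40],[0,0,11]],
    [1,[-23,154,-10],[0,0,11]],
    [1,[-23,154,-1.5],[0,0,11]],
    [1,[-23,154,-1],[0,0,11]],
    [1,[-23,154,-1],[0,0,11]],
    [0,[-23,154,-1],[0,0,11]],
    [0,[-23,154,-1],[0,0,11]],
    [0,[-23,154,-1],[0,0,11]],
    [0,[-23,154,-20],[0,0,11]],
    [0,[-23,154,-60],[0,0,11]],
    [0,[-23,154,-100],[0,0,11]]
  ]
}}

```text
time: 23.8
tcp_pos: [0.6401, 0.04, 0.108]
tcp_rot: [-0.07, 0.998, 0.0, -0.001]
force: [1.1, 0.0, 0.3]
gripper_width: 0.0856
```

```bash
python3 go.py 599 225 110 52.8 ; python3 -c "
from h import *
f=save('scene','s11.png');im=f['frame'][150:300,230:420,::-1];a=cv2.resize(im,None,fx=3,fy=3);cv2.imwrite('pics/s11.png',a)"
```

```text
t 23.8 tcp [640.1  40.  108. ] yaw_y 98.0 q6 -0.19 w 85.6 F [1.1 0.  0.3]
-> [599.0, 225.0, 110.0, 52.8] shift [14.9, 188.9, -1.9] turn [-0.0, -0.1, 45.2] q6 1.01 rows 5.3
```

View pics/s11.png

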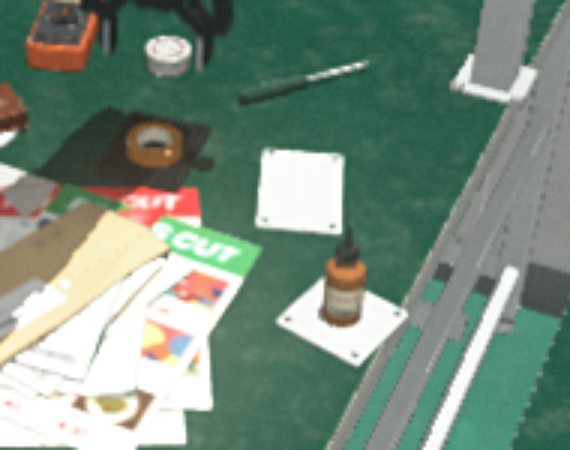

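The tape lies flat on the mat at (282,199), and the wide plate is empty. Next, the block.

{"name": "arm_command", "arguments": {
  "targets": [
    [0,[15,189,8],[0,0,45.2]],
    [0,[15,189,8],[0,0,45.2]],
    [0,[15,189,8],[0,0,45.2]],
    [0,[15,189,8],[0,0,45.2]],
    [0,[15,189,8],[0,0,45.2]],
    [0,[15,189,8],[0,0,45.2]],
    [0,[15,189,8],[0,0,45.2]],
    [0,[15,189,8],[0,0,45.2]],
    [0,[15,189,8],[0,0,45.2]]
  ]
}}

```text
time: 24.75
tcp_pos: [0.5998, 0.2247, 0.0994]
tcp_rot: [0.318, 0.948, 0.0, 0.0]
force: [0.3, 1.0, -0.3]
gripper_width: 0.085
```

```bash
python3 go.py 599 225 8 52.8; python3 -c "
from h import *
f=save('scene','s12.png');im=f['frame'][100:240,150:330,::-1];a=cv2.resize(im,None,fx=3,fy=3);cv2.imwrite('pics/s12.png',a)"
```

```text
t 24.75 tcp [599.8 224.7  99.4] yaw_y 52.9 q6 0.89 w 85.0 F [ 0.3  1.  -0.3]
-> [599.0, 225.0, 8.0, 52.8] shift [0.8, -0.2, 91.4] turn [0.0, 0.0, 0.1] q6 1.01 rows 1.8
```

View pics/s12.png

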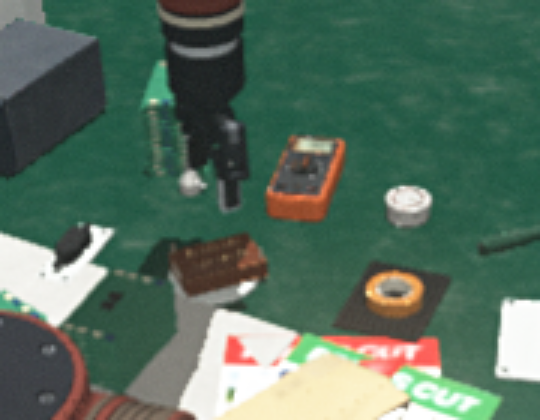

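{"name": "arm_command", "arguments": {
  "targets": [
    [0,[0,0,40],[0,0,0]],
    [0,[0,0,70],[0,0,0]],
    [0,[0,0,91],[0,0,0]],
    [0,[0,0,91],[0,0,0]],
    [1,[0,0,91],[0,0,0]],
    [1,[0,0,91],[0,0,0]],
    [1,[0,0,91],[0,0,0]],
    [1,[0,0,91],[0,0,0]],
    [1,[0,0,91],[0,0,0]],
    [1,[0,0,91],[0,0,0]]
  ],
  "force": 60
}}

```text
time: 25.8
tcp_pos: [0.601, 0.2252, 0.0103]
tcp_rot: [0.319, 0.948, 0.001, 0.001]
force: [-1.4, -0.6, 7.4]
gripper_width: 0.0585
```

```bash
python3 go.py 599 225 110 52.8 650.6 -116.6 110 109 650.6 -116.6 10 109; python3 -c "
from h import *
f=save('scene','s13.png');im=f['frame'][100:240,150:330,::-1];a=cv2.resize(im,None,fx=3,fy=3);cv2.imwrite('pics/s13.png',a)"
```

```text
t 25.8 tcp [601.  225.2  10.3] yaw_y 52.8 q6 0.89 w 58.5 F [-1.4 -0.6  7.4]
-> [599.0, 225.0, 110.0, 52.8] shift [1.3, -1.2, -99.7] turn [0.1, 0.1, 0.0] q6 1.01 rows 2.0
-> [650.6, -116.6, 110.0, 109.0] shift [-246.2, -242.2, -99.7] turn [0.1, 0.2, -56.2] q6 -0.51 rows 6.9
-> [650.6, -116.6, 10.0, 109.0] shift [-246.0, -242.4, 0.3] turn [0.1, 0.2, -56.2] q6 -0.51 rows 6.5
```

View pics/s13.png

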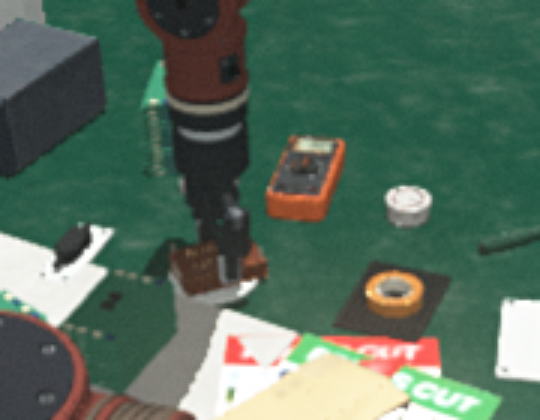

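{"name": "arm_command", "arguments": {
  "targets": [
    [1,[0,0,-15],[0,0,0]],
    [1,[0,0,-50],[0,0,0]],
    [1,[0,0,-90],[0,0,0]],
    [1,[-246,-242,-90],[0,0,-56.2]],
    [1,[-246,-242,-90],[0,0,-56.2]],
    [1,[-246,-242,-90],[0,0,-56.2]],
    [1,[-246,-242,-90],[0,0,-56.2]],
    [1,[-246,-242,-90],[0,0,-56.2]],
    [1,[-246,-242,-90],[0,0,-56.2]],
    [1,[-246,-242,-90],[0,0,-56.2]],
    [1,[-246,-242,-90],[0,0,-56.2]],
    [1,[-246,-242,-90],[0,0,-56.2]],
    [1,[-246,-242,-90],[0,0,-56.2]],
    [1,[-246,-242,-50],[0,0,-56.2]],
    [1,[-246,-242,-20],[0,0,-56.2]],
    [1,[-246,-242,-4],[0,0,-56.2]],
    [1,[-246,-242,-4],[0,0,-56.2]],
    [1,[-246,-242,-4],[0,0,-56.2]]
  ]
}}

```text
time: 27.65
tcp_pos: [0.6493, -0.1145, 0.0125]
tcp_rot: [-0.166, 0.986, 0.0, -0.0]
force: [-0.5, 0.2, -2.9]
gripper_width: 0.0587
```

```bash
python3 go.py 650.6 -116.6 10.3 109; python3 -c "
from h import *
f=save('scene','s14.png');im=f['frame'][130:290,270:420,::-1];a=cv2.resize(im,None,fx=3.5,fy=3.5);cv2.imwrite('pics/s14.png',a)"
```

```text
t 27.65 tcp [ 649.3 -114.5   12.5] yaw_y 109.1 q6 -0.62 w 58.7 F [-0.5  0.2 -2.9]
-> [650.6, -116.6, 10.3, 109.0] shift [-0.6, -2.4, 2.2] turn [0.0, -0.0, 0.1] q6 -0.51 rows 0.1
```

View pics/s14.png

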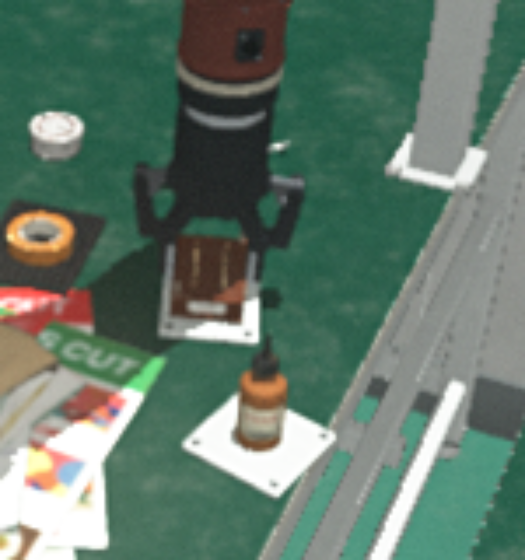

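The block is aligned over the wide plate at (330,209), and the bottle is undisturbed. Releasing.

{"name": "arm_command", "arguments": {
  "targets": [
    [1,[-0.6,-2.4,1.5],[0,0,0]],
    [1,[-0.6,-2.4,2.2],[0,0,0]],
    [1,[-0.6,-2.4,2.2],[0,0,0]],
    [0,[-0.6,-2.4,2.2],[0,0,0]],
    [0,[-0.6,-2.4,2.2],[0,0,0]],
    [0,[-0.6,-2.4,2.2],[0,0,0]],
    [0,[-0.6,-2.4,-20],[0,0,0]],
    [0,[-0.6,-2.4,-60],[0,0,0]],
    [0,[-0.6,-2.4,-90],[0,0,0]],
    [0,[-0.6,-2.4,-90],[0,0,0]]
  ]
}}

```text
time: 28.7
tcp_pos: [0.6538, -0.1195, 0.1073]
tcp_rot: [-0.165, 0.986, -0.002, 0.004]
force: [0.7, 0.3, -0.6]
gripper_width: 0.0853
```

```bash
python3 go.py 642 40 80 98
python3 - <<'E'
from fit import *
F=env.grab_frame('top'); cv2.imwrite('pics/t15.png',cv2.resize(F['frame'][130:260,140:400,::-1],None,fx=3,fy=3))
im=F['frame'][:,:,::-1].copy(); hsv=cv2.cvtColor(im,40)
w=(im.min(2)>195)&roi(598,228,24); print('round',fit(w&roi(597,228,22),roi(597,228,30),(597,228,0),96,96,.006,True))
for n,zz in (('heat_tape',.020),('test_fixture',.028),('plate_round',.006)):
  for q in env.silhouettes('top',n)[:2]:
    c=np.argwhere(q['pixels'])[:,::-1]; w=unproj(F,c,zz)[:,:2]*1000
    print(n,round(q['conf'],2),len(c),w.mean(0).round(1),cv2.minAreaRect(w.astype(np.float32)))
E
```

```text
t 28.7 tcp [ 653.8 -119.5  107.3] yaw_y 109.0 q6 -0.62 w 85.3 F [ 0.7  0.3 -0.6]
-> [642.0, 40.0, 80.0, 98.0] shift [-40.7, 154.7, 26.9] turn [-0.2, 0.4, 11.0] q6 -0.08 rows 3.2
round (array([593.81320638, 229.13240101,   7.92822411]), np.float64(160.263671875))
heat_tape 0.78 261 [638.6  37.5] ((638.7771606445312, 37.33176040649414), (58.801876068115234, 60.252132415771484), 72.66069793701172)
heat_tape 0.22 264 [650.5 -99.6] ((647.2195434570312, -110.10708618164062), (121.98406982421875, 68.58367156982422), 18.874753952026367)
test_fixture 0.84 302 [ 631.3 -121.3] ((647.8206176757812, -118.34037017822266), (87.89189910888672, 61.15682601928711), 18.800947189331055)
plate_round 0.91 779 [594.9 227.3] ((594.6614379882812, 227.6865234375), (91.40805053710938, 91.22427368164062), 1.2342479228973389)
```

View pics/t15.png

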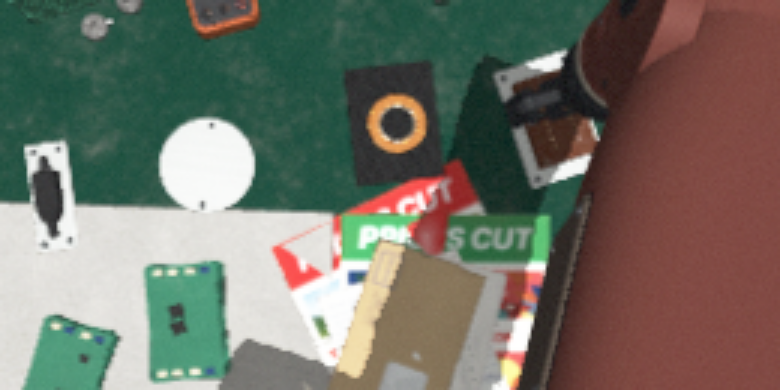

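{"name": "arm_command", "arguments": {
  "targets": [
    [0,[-39,154,10],[0,0,11]],
    [0,[-39,154,10],[0,0,11]],
    [0,[-39,154,10],[0,0,11]],
    [0,[-39,154,10],[0,0,11]],
    [0,[-39,154,10],[0,0,11]],
    [0,[-39,154,10],[0,0,11]]
  ]
}}

```text
time: 29.55
tcp_pos: [0.6374, 0.0388, 0.0918]
tcp_rot: [-0.07, 0.998, -0.0, -0.0]
force: [1.0, -0.3, -0.1]
gripper_width: 0.0854
```

```bash
python3 go.py 640 39 7 98
```

```text
t 29.55 tcp [637.4  38.8  91.8] yaw_y 98.0 q6 -0.19 w 85.4 F [ 1.  -0.3 -0.1]
-> [640.0, 39.0, 7.0, 98.0] shift [-2.7, -0.2, 84.8] turn [-0.0, -0.0, 0.0] q6 -0.08 rows 1.7
```

{"name": "arm_command", "arguments": {
  "targets": [
    [0,[-2,0,45],[0,0,0]],
    [0,[-2,0,75],[0,0,0]],
    [0,[-2,0,84],[0,0,0]],
    [0,[-2,0,84],[0,0,0]],
    [1,[-2,0,84],[0,0,0]],
    [1,[-2,0,84],[0,0,0]],
    [1,[-2,0,84],[0,0,0]],
    [1,[-2,0,84],[0,0,0]],
    [1,[-2,0,84],[0,0,0]],
    [1,[-2,0,84],[0,0,0]]
  ],
  "force": 35
}}

```text
time: 30.55
tcp_pos: [0.6409, 0.0396, 0.0106]
tcp_rot: [-0.07, 0.998, -0.001, 0.002]
force: [-1.5, -1.1, 5.8]
gripper_width: 0.0563
```

```bash
python3 go.py 595.5 228 90 98 595.5 228 10 98
```

```text
t 30.55 tcp [640.9  39.6  10.6] yaw_y 98.0 q6 -0.19 w 56.3 F [-1.5 -1.1  5.8]
-> [595.5, 228.0, 90.0, 98.0] shift [18.4, 192.8, -79.7] turn [-0.1, 0.2, 0.0] q6 0.23 rows 4.2
-> [595.5, 228.0, 10.0, 98.0] shift [18.7, 192.9, 0.3] turn [-0.1, 0.2, 0.0] q6 0.23 rows 1.6
```

{"name": "arm_command", "arguments": {
  "targets": [
    [1,[0,0,-15],[0,0,0]],
    [1,[0,0,-45],[0,0,0]],
    [1,[0,0,-80],[0,0,0]],
    [1,[18.5,193,-80],[0,0,0]],
    [1,[18.5,193,-80],[0,0,0]],
    [1,[18.5,193,-80],[0,0,0]],
    [1,[18.5,193,-80],[0,0,0]],
    [1,[18.5,193,-80],[0,0,0]],
    [1,[18.5,193,-80],[0,0,0]],
    [1,[18.5,193,-80],[0,0,0]],
    [1,[18.5,193,-40],[0,0,0]],
    [1,[18.5,193,-15],[0,0,0]],
    [1,[18.5,193,-4],[0,0,0]],
    [1,[18.5,193,-4],[0,0,0]],
    [1,[18.5,193,-4],[0,0,0]]
  ]
}}

```text
time: 32.05
tcp_pos: [0.5952, 0.2281, 0.0134]
tcp_rot: [-0.069, 0.998, 0.0, 0.001]
force: [0.5, -0.1, -0.2]
gripper_width: 0.0561
```

```bash
python3 go.py 595.5 228 10.6 98; python3 -c "
from h import *
f=save('scene','s16.png');im=f['frame'][110:250,150:310,::-1];a=cv2.resize(im,None,fx=3.5,fy=3.5);cv2.imwrite('pics/s16.png',a)"
```

```text
t 32.05 tcp [595.2 228.1  13.4] yaw_y 98.0 q6 0.11 w 56.1 F [ 0.5 -0.1 -0.2]
-> [595.5, 228.0, 10.6, 98.0] shift [-0.3, -0.1, 2.8] turn [0.0, 0.1, -0.0] q6 0.23 rows 0.1
```

View pics/s16.png

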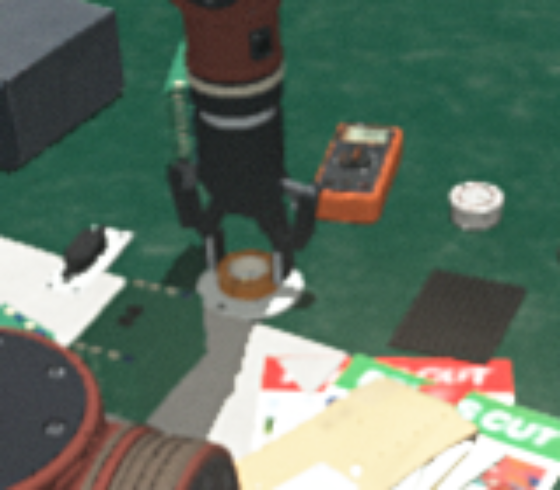

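{"name": "arm_command", "arguments": {
  "targets": [
    [1,[0,0,1.5],[0,0,0]],
    [1,[0,0,2.7],[0,0,0]],
    [1,[0,0,2.7],[0,0,0]],
    [0,[0,0,2.7],[0,0,0]],
    [0,[0,0,2.7],[0,0,0]],
    [0,[0,0,2.7],[0,0,0]],
    [0,[0,0,-20],[0,0,0]],
    [0,[0,0,-60],[0,0,0]],
    [0,[0,0,-110],[0,0,0]],
    [0,[0,0,-160],[0,0,0]],
    [0,[0,0,-200],[0,0,0]]
  ]
}}

```text
time: 33.2
tcp_pos: [0.5945, 0.2287, 0.2156]
tcp_rot: [-0.07, 0.998, 0.0, 0.001]
force: [1.0, 0.8, -0.1]
gripper_width: 0.0851
```

```bash
python3 go.py 155 501 230 98
```

```text
t 33.2 tcp [594.5 228.7 215.6] yaw_y 98.0 q6 0.11 w 85.1 F [ 1.   0.8 -0.1]
-> [155.0, 501.0, 230.0, 98.0] shift [397.2, 331.0, -15.3] turn [0.0, 0.1, 0.0] q6 1.13 rows 10.3
```

{"name": "arm_command", "arguments": {
  "targets": [
    [0,[397,331,-15],[0,0,0]],
    [0,[397,331,-15],[0,0,0]],
    [0,[397,331,-15],[0,0,0]],
    [0,[397,331,-15],[0,0,0]],
    [0,[397,331,-15],[0,0,0]],
    [0,[397,331,-15],[0,0,0]],
    [0,[397,331,-15],[0,0,0]],
    [0,[397,331,-15],[0,0,0]],
    [0,[397,331,-15],[0,0,0]],
    [0,[397,331,-15],[0,0,0]],
    [0,[397,331,-15],[0,0,0]],
    [0,[397,331,-15],[0,0,0]],
    [0,[397,331,-15],[0,0,0]],
    [0,[397,331,-15],[0,0,0]]
  ]
}}

```text
time: 34.6
tcp_pos: [0.1557, 0.5004, 0.2273]
tcp_rot: [-0.069, 0.998, -0.0, 0.0]
force: [-0.1, -0.2, -0.2]
gripper_width: 0.0851
```

Run:
```python
from fit import *
F=env.grab_frame('top'); im=F['frame'][:,:,::-1].copy()
def dr(x,y,a,L,W,zz,c,rn=False): cv2.polylines(im,[np.round(shapepx(x,y,np.radians(a),L,W,zz,rn)*16).astype(int)],True,c,1,16,4)
for n,zz in (('heat_tape',.020),('plate_round',.006),('test_fixture',.028),('plate_wide',.006),('coupler',.022),('plate_narrow',.006),('plate_square',.006),('flux_bottle_amber',.05)):
  for q in env.silhouettes('top',n)[:1]:
    c=np.argwhere(q['pixels'])[:,::-1]; w=unproj(F,c,zz)[:,:2]*1000; r=cv2.minAreaRect(w.astype(np.float32))
    print(n,round(q['conf'],2),len(c),w.mean(0).round(1),np.round(r[0],1),np.round(r[1],1),round(r[2],1))
  for q in env.tip_of('top',n)[:1]: print('  tip',round(q['conf'],2),unproj(F,[np.array(q['centre'])*[512,384]],.006)[0].round(4)*1000)
a=np.hstack([cv2.resize(im[160:220,140:230],None,fx=4,fy=4,interpolation=2),cv2.resize(im[140:200,290:365],None,fx=4,fy=4,interpolation=2)])
cv2.imwrite('pics/t17.png',cv2.resize(im[130:260,140:400],None,fx=3,fy=3)); cv2.imwrite('pics/z17.png',a)
f=save('scene','s17.png');cv2.imwrite('pics/s17.png',cv2.resize(f['frame'][140:290,140:400,::-1],None,fx=3,fy=3))
```

```text
heat_tape 0.61 225 [592.4 225.9] [591.8 226. ] [57.3 54. ] 1.6
  tip 0.65 [593.6 240.7   6. ]
plate_round 0.83 510 [593.6 228.1] [593.1 229.1] [86.4 94.2] 46.5
  tip 0.96 [595.  228.9   6. ]
test_fixture 0.97 612 [ 646.6 -118.9] [ 647.  -118.2] [87.7 65.2] 19.7
  tip 0.73 [ 652.7 -115.6    6. ]
plate_wide 0.84 392 [ 642.6 -110.2] [ 648.1 -117.8] [125.3  78.4] 20.1
  tip 0.79 [ 657.3 -116.5    6. ]
coupler 0.48 271 [591.3 225.1] [591.6 225.7] [57.1 59.9] 1.2
  tip 0.62 [565.7 394.8   6. ]
plate_narrow 0.64 316 [561.7 383.4] [560.4 385.7] [109.6  42.7] 10.4
  tip 0.76 [542.7 380.8   6. ]
plate_square 0.84 609 [ 494.8 -212.1] [ 494.7 -215.6] [83.6 84.6] 77.6
  tip 0.6 [ 492.5 -208.7    6. ]
flux_bottle_amber 0.44 159 [ 494.8 -212.4] [ 494.1 -211.7] [31.6 43.1] 1.3
  tip 0.74 [ 485.9 -210.2    6. ]
```

View pics/t17.png

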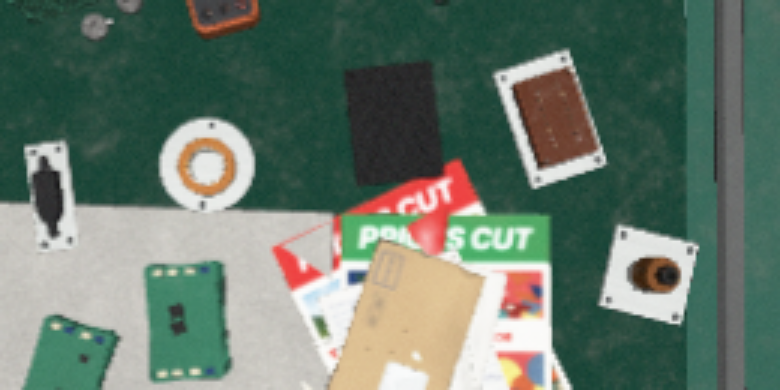

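View pics/s17.png

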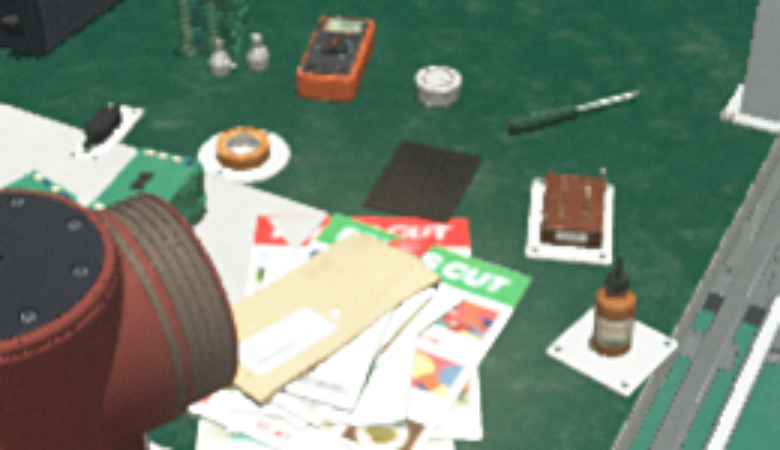

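Run:
```python
from fit import *
F=env.grab_frame('top'); im=F['frame'][:,:,::-1]
for c0,rad,th in (((560,385),20,75),):
    d=(im.max(2)<th)&roi(*c0,rad); 
    n,lab,st,_=cv2.connectedComponentsWithStats(d.astype(np.uint8),connectivity=4); l=1+np.argmax(st[1:,4])
    i=np.argwhere(lab==l)[:,::-1]; w=unproj(F,i,.016)[:,:2]*1000
    k=lab==l; y=roi(*c0,rad)
    print(len(i),w.mean(0),cv2.minAreaRect(w.astype(np.float32)))
s=env.grab_frame('scene')
for n,z in (('flux_bottle_amber',.006),('heat_tape',.006),('coupler',.006),('test_fixture',.006)):
    for q in env.tip_of('scene',n)[:1]: print(n,q['conf'],(unproj(s,[np.array(q['centre'])*[512,384]],z)[0,:2]*1000).round(1))
print(env.get_state()['time'])
```

```text
169 [577.47648378 345.08891871] ((583.4307861328125, 344.3316650390625), (61.9884147644043, 36.398170471191406), 9.383478164672852)
flux_bottle_amber 0.85 [ 500.7 -210.7]
heat_tape 0.55 [597.2 222.1]
coupler 0.42 [563.6 381. ]
35.9
```

Run:
```python
from fit import *
F=env.grab_frame('top'); im=F['frame'][:,:,::-1].copy(); hsv=cv2.cvtColor(im,40)
m=np.zeros((384,512),np.uint8); cv2.fillPoly(m,[shapepx(560,385.3,np.radians(10.4),104,36,.006).round().astype(np.int32)],1)
m=cv2.dilate(m,np.ones((3,3)))>0
d=(im.max(2)<95)&m&(hsv[...,1]<90); n,lab,st,_=cv2.connectedComponentsWithStats(d.astype(np.uint8),connectivity=4); l=1+np.argmax(st[1:,4])
i=np.argwhere(lab==l)[:,::-1]; w=unproj(F,i,.016)[:,:2]*1000
u=np.linalg.eigh(np.cov(w.T))[1][:,1]
print(len(i),w.mean(0),cv2.minAreaRect(w.astype(np.float32)),np.degrees(np.arctan(u[1]/u[0])))
```

```text
170 [560.85281351 385.20245586] ((560.080810546875, 384.8903503417969), (79.33797454833984, 26.190288543701172), 10.548600196838379) 10.237434394664588
```

All four measure within about 5 mm of their plate centres. The coupler is at (561,385) with yaw 10.4°, matching its plate. Handing in.

```bash
python3 -c "
from h import *
print(env.job_done()); print(env.get_state()['time'])"
```

```text
the job is handed in; nothing more can be done
None
the job is handed in; nothing more can be done
```

I moved all four items to their own plates and handed the job in at about 36 s. I swapped the coupler and the bottle over the mat, then the tape and the test block. The hand-in gives no verdict, so these results come from my last pictures, taken with the arm moved back and the gripper open. Both cameras showed everything lying flat, and the bottle stayed upright throughout.

| Item | Plate | Measured distance from plate centre | Angle to plate |
|---|---|---|---|
| Coupler | narrow | about 1 mm | under 1° |
| Test block | wide | about 4 mm | about 1° |
| Tape | round | about 3 mm | not required |
| Bottle | square | about 4 mm, from its outline | not required |

**Checks that disagreed:**
- **Point detector:** some of its readings were 8–15 mm away from the outline measurements: the tape, coupler and bottle in the top view, and the bottle in the scene view. The pictures and the gripper's release positions matched the outlines, so I relied on those.
- **Failed checks:** the outline network took the tape for the coupler once, so I measured the coupler from its dark pixels instead. My first try at that picked up the bench; the second worked. The scene camera returned no point for the test block at the end.

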